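# Re-index the gear checking head

## Robot

A 7-joint arm with a two-finger parallel gripper is mounted at the origin on a cart in front of the work surface, level with it; the furniture and walls round the work are solid. World frame = base frame: x ahead of the robot, y to its left, z up, the work surface at z = 0. Lengths are in m, angles in rad, forces in N, time in s.
With the tool pointing down it reaches from about 0.4 to 0.85 m from the base axis. Payload 10.4 kg.
Tool frame: the origin (TCP) lies between the finger pads; the fingertips stand 8 mm ahead of it and the grasp point (between the pads) lies 11 mm behind it; z points along the fingers, x is the direction in which the jaws open and shut, and the axes are right-handed (so a half turn about z gives the same grasp; the last joint's range is limited). The gripper opens to 87 mm and grips with 3 to 60 N. Pads are 19 mm wide; open, the fingers measure 117 mm over their backs; the gripper's body (75 mm by 190 mm) begins 51 mm behind the grasp point.
Start: joints at [-1.226, 0.332, -0.065, 1.46, 0.022, 1.35, -0.088], TCP at [0.225, 0.583, 0.198] pointing down, gripper open.
Joint ranges: [-2.6, 2.6], [-0.5, 2.12], [-1.47, 1.34], [0.16, 2.42], [-1.27, 4.41], [0.06, 2.06], [-2.6, 2.6]. Speed limits (rad/s): [2.22, 2.22, 2.79, 2.79, 3.14, 3.14, 3.14].

## Interface

Orientations are given as a unit quaternion [x, y, z, w].
In Python, from bench import r, viewer gives the robot as it stands.
- The arm moves only by the tool apply_moves, never from a script. Its argument "increments" is a list of rows, each an object with "grip": the closure in counts, from 0 (fully open) to 255 (shut); "xyz": the shift along the tool's x, y, z in mm, a list of three; "rotation": the turn, a rotation vector about the tool's x, y, z in degrees, a list of three. A call has 1 to 5 rows; each row is the pose to reach, as a shift and turn from the pose measured when the call began, along the tool's axes at that moment; what a row does not reach only later rows make up. A row lasts 1/8 s, in which the tool goes at most 62.5 mm and 10.7 degrees, less where a joint would pass 70% of its speed; a pose out of reach is approached as far as the arm can. A call with a gripper value outside its range is refused whole. The fingers move at their own pace and stop on an object; "squeeze" is the grip in N (left out, the last holds). Time passes only in rows, so rows that repeat a pose let the fingers close. It gives the time, the measured TCP pose, the force and the opening at its end, in the units of the state.
- r.read_state(): the state, without advancing time (a new reading comes with each control period).
- viewer.camera(name): name is "scene" or "top" or "wrist"; returns a dict with "img" (420x560x3 uint8, blue, green, red), "range_z" (420x560 float32, m along the optical axis (not along the pixel's ray), 0 where there is no reading), "vertical_fov" (degrees; the focal length in pixels is half the picture's height over the tangent of half this angle, whatever the lens; pixels are square), "cx", "cy" (the principal point, pixels), "rvec" (rotation vector, rad) and "tvec" (3), from world to camera coordinates, as OpenCV has them. Camera axes: x right, y down, z forward; pixel columns grow to the right and rows downward; lengths in m; the calibration is good to about 2 mm. A picture is of the moment at which its call begins.
- r.close_job(): hands the job in, once; it reports no verdict.
The state is a dict: "time": time; "joint_positions": joint angles; "joint_vel": joint speeds; "joint_torque": joint torques, N m; "ee_pos": TCP position; "eef_rot": TCP orientation; "ft_force": force on the tool from outside, world axes, zero at the start; "torque": the same for the moment, N m; "width": finger opening in m.
Only numpy, scipy, OpenCV 4.12 (cv2) and the standard library are available. Lean on these libraries where they do the work, as an engineer would, in place of code of your own. Each camera call takes 0.05 s, during which the arm holds its last target.

## Task

Set the index head for the next reading: turn the bar handle on top anticlockwise (seen from above) back to its stop, leaning on the stop only gently, then turn it clockwise by exactly three clicks from there. Then swing the clamp lever beside it fully over to its closed end so the setting is locked, and leave the loose things on the plate where they are.

Things in the scene. Friction and masses are not known exactly. Their poses are not given: they have to be found in the camera images.
- index_head: grey index head, fixed: round drum 112 mm across, top 40 mm above the plate, on a foot (x -60 to 60, y -116 to 64, 10 mm thick). Origin on the plate under the spindle's vertical axis, z up; clamp block and lever on its -y side. The spindle carries a gear (51 mm across, teeth up to 59 mm, 24 mm wide hub up to 67 mm above the plate) and on top of it a bar handle.
- handle (a point): centre of the steel bar handle, on the spindle's axis, 87.5 mm above the plate. The bar is 46 mm long (this frame's x), 12 mm thick (y, the way to pinch it), from 70.5 to 104.5 mm above the plate; keep fingertips above 69 mm. A small nose marks its +x end. It turns with the spindle and gear about the vertical axis, and starts 15 to 70 degrees clockwise of the stop, resting in a notch.
- stop_notch: first notch of a notch ring hidden inside the drum; the ring sits on the spindle at an unknown angle (this pose does not tell where the notch is). A sprung plunger drops into it when the handle is back at its stop. Turning on anticlockwise meets a steep spring: 0.33 N m at once, about 0.5 N m after 3 degrees and growing; more than 0.6 N m is too much.
- third_notch: third notch clockwise of the stop notch on the same hidden ring (pose does not tell where). Notches are unequally spaced, 15 to 30 degrees apart; two more follow the third. From notch to notch the handle first resists (0.1 to 0.2 N m, up to 0.4 where it sticks), passes a crest half-way, then pulls itself on (0.1 to 0.2 N m) into the next; let go anywhere, it falls into the nearest notch.
- clamp_lever (a joint): clamp lever angle, rad: 0 open, 1.571 closed (end of travel); starts at 0 to 0.3. Turns anticlockwise from above as it closes, about a vertical pivot at x 0, y -83 mm of the index head; its arm points along the head's -x at 0, along -y at 1.571. Stays where left; needs 1 to 2 N at the post. Closes only with the plunger down in a notch, then locks the spindle.
- lever_post (a point): centre of the upright round black post at the end of the clamp lever, 15 mm in diameter, 42 mm tall, 55 mm from the lever's pivot; its top is 89 mm, this point 74 mm and its lower end 47 mm above the plate. The lever's arm (9 mm thick) runs from it to the pivot at 53 mm height.
- flange_part: round machined flange with a hub, 70 mm across, 31 mm tall, loose on the plate; origin at the centre of its underside; leave it alone
- plug_gauge: plug gauge, a handled rod 118 mm long (along its y), 21 mm thick, loose, lying on the plate; origin under its middle; leave it alone
- ring_gauge: knurled steel ring, 54 mm across, 18 mm tall, loose; origin at the centre of its underside; leave it alone
- stylus_box: flat black box with a clear lid, 60 x 90 x 22 mm, loose; origin at the centre of its underside; leave it alone

How it is judged:
By the outcome, as a careful person would: the job done as asked, in the order asked, and still so for the second after the job is handed in, with the robot touching nothing.
It also fails if it takes over 72 s, if anything falls off the work surface, if the arm or the gripper's body presses on something with over 40 N, if the wrist force passes 120 N, or if a joint passes its speed limit or range.

## Working session

There is one attempt and no reset: what is moved stays moved. The work goes in short steps, Python scripts to look and compute and a tool call to move; the robot and the scene stay as the last step left them, time stands still between calls to the robot, and variables do not carry over. Pictures are saved under pics/ and viewed, and the job is handed in when it is done.

Besides the shell and the picture viewer there is one more tool, called after ">>>" as name([rows], argument=value, ...), one row to a line, values as JSON. apply_moves: Moves the arm, as the interface text tells. Its arguments: {"type":"object","properties":{"increments":{"type":"array","items":{"type":"object","properties":{"grip":{"type":"number"},"xyz":{"type":"array","items":{"type":"number"}},"rotation":{"type":"array","items":{"type":"number"}}}}},"squeeze":{"type":"number"}},"required":["increments"]}

```bash
ls; mkdir -p pics; cat > h.py <<'E'
import numpy as np, cv2
from scipy.spatial.transform import Rotation as R
def cam(viewer,n,save=None):
    c=viewer.camera(n)
    if save: cv2.imwrite('pics/'+save,c['img'])
    return c
def unproj(c,u,v,z=None,depth=None):
    f=210/np.tan(np.radians(c['vertical_fov'])/2)
    M=R.from_rotvec(np.array(c['rvec']).ravel()).as_matrix();t=np.array(c['tvec']).ravel()
    d=np.array([(u-c['cx'])/f,(v-c['cy'])/f,1.])
    o=-M.T@t; w=M.T@d
    if z is not None: return o+w*(z-o[2])/w[2]
    return o+w*depth
def proj(c,p):
    f=210/np.tan(np.radians(c['vertical_fov'])/2)
    M=R.from_rotvec(np.array(c['rvec']).ravel()).as_matrix();t=np.array(c['tvec']).ravel()
    q=M@np.array(p)+t
    return q[0]/q[2]*f+c['cx'],q[1]/q[2]*f+c['cy']
E
python3 - <<'E'
from bench import r,viewer
from h import *
import pickle
cs={}
for n in ['scene','top','wrist']:
    cs[n]=cam(viewer,n,n+'0.png')
pickle.dump(cs,open('c0.pkl','wb'))
for k,v in r.read_state().items(): print(k,v)
c=cs['top'];print({k:c[k] for k in c if k not in('img','range_z')})
E
```

```text
pics
time 0.15
joint_positions [-1.2255894   0.33273845 -0.06469116  1.46074463  0.02160213  1.34987636
 -0.08855356]
joint_vel [ 0.00087256 -0.00275942  0.00026758 -0.00410879  0.00188971  0.00018536
  0.00072362]
joint_torque [ 1.04858394e-03 -6.23634911e+01  2.48923333e-02 -3.90136456e+01
 -6.13173028e-02  3.74563155e-02  8.85764302e-05]
ee_pos [0.2246257  0.58290584 0.19713115]
eef_rot [ 8.24503225e-01  5.65857000e-01 -4.27179956e-04  3.23341664e-04]
ft_force [ 0.97919799 -0.02872436  0.12200252]
torque [-0.03250707  0.04470459  0.03750828]
width 0.08715043000142102
{'vertical_fov': 55.83575523877778, 'cx': 282.56881542897924, 'cy': 213.68014965290263, 'rvec': array([ 2.18441782, -2.1200747 ,  0.12689731]), 'tvec': array([0.01914468, 0.51220701, 0.95238523])}
```

View pics/top0.png

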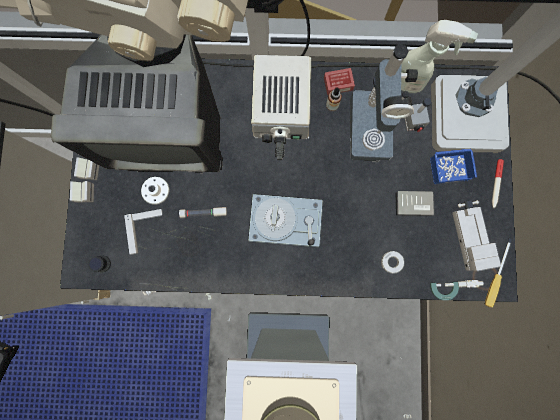

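View pics/scene0.png

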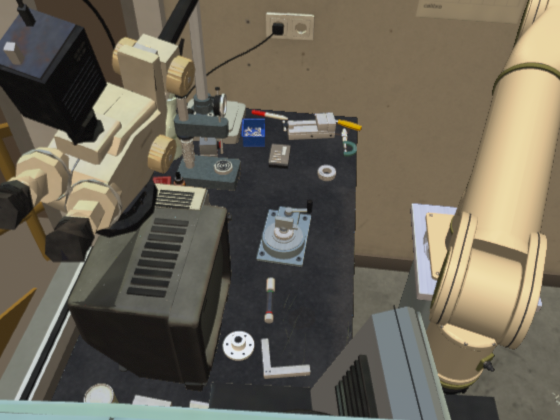

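View pics/wrist0.png

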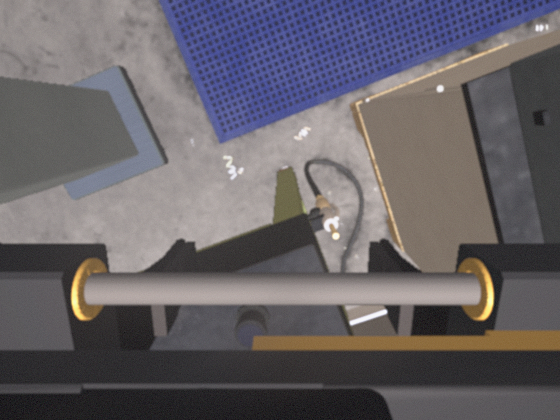

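```bash
python3 - <<'E'
from h import *
import pickle
cs=pickle.load(open('c0.pkl','rb'))
c=cs['top']; im=c['img'][185:255,240:330]; cv2.imwrite('pics/top0c.png',cv2.resize(im,None,fx=8,fy=8,interpolation=cv2.INTER_CUBIC))
s=cs['scene']; im=s['img'][190:270,250:330]; cv2.imwrite('pics/sc0c.png',cv2.resize(im,None,fx=7,fy=7,interpolation=cv2.INTER_CUBIC))
# height map
f=210/np.tan(np.radians(c['vertical_fov'])/2)
for (u,v) in [(273,218),(310,240),(250,194),(322,199),(320,246),(248,241)]:
    print(u,v,unproj(c,u,v,depth=c['range_z'][v,u]),unproj(c,u,v,z=.01))
E
```

```text
273 218 [0.49179937 0.05544524 0.10302932] [0.50247381 0.05862015 0.01      ]
310 240 [ 0.44446111 -0.03148674  0.0911163 ] [ 0.44946597 -0.03643393  0.01      ]
250 194 [0.56386116 0.12025241 0.00236935] [0.56252705 0.11952692 0.01      ]
322 199 [ 0.55701384 -0.06587449 -0.00231031] [ 0.55495484 -0.06477459  0.01      ]
320 246 [ 0.43565676 -0.06282109 -0.00088167] [ 0.43514135 -0.06188035  0.01      ]
248 241 [0.44270954 0.12044947 0.00199234] [0.44227311 0.11968686 0.01      ]
```

View pics/top0c.png

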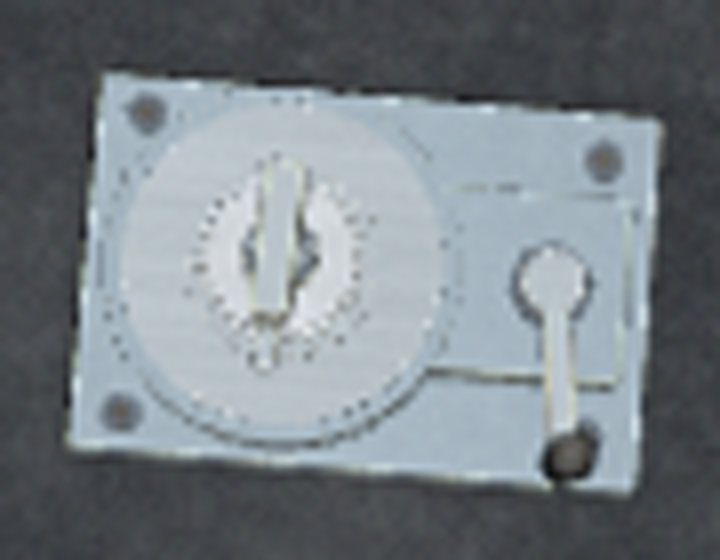

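View pics/sc0c.png

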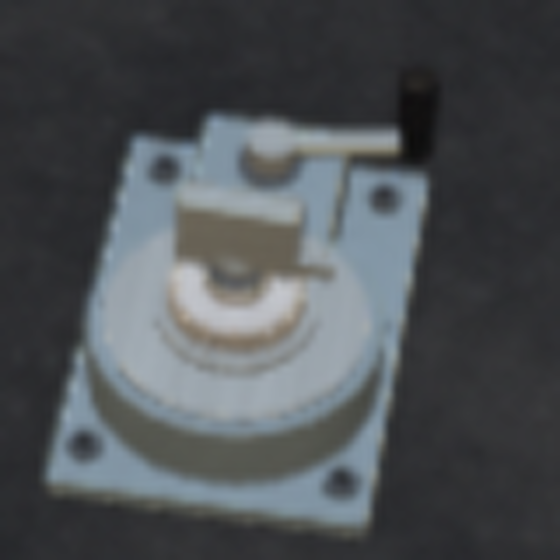

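```bash
python3 - <<'E'
from h import *
import pickle
cs=pickle.load(open('c0.pkl','rb'));c=cs['top']
def P(x,y,z): return unproj(c,240+(x+.5)/8-.5,185+(y+.5)/8-.5,z=z)
cor=[P(103,72,.01),P(662,120,.01),P(632,492,.01),P(70,446,.01)]
loc=np.array([[60,64],[60,-116],[-60,-116],[-60,64]])/1e3
A=np.array(cor)[:,:2]; mu=A.mean(0); ml=loc.mean(0)
H=(loc-ml).T@(A-mu); ang=np.arctan2(H[0,1]-H[1,0],H[0,0]+H[1,1]); Rm=np.array([[np.cos(ang),-np.sin(ang)],[np.sin(ang),np.cos(ang)]])
t=mu-Rm@ml; print('head',t,np.degrees(ang),'res',(A-(loc@Rm.T+t))*1e3)
a=P(283,162,.1045);b=P(268,308,.1045);print('bar',a,b,(a+b)/2,np.linalg.norm(a-b),np.degrees(np.arctan2(*(b-a)[1::-1])))
piv=Rm@np.array([0,-.083])+t
p=P(572,448,.089)[:2];print('post',p,'piv',piv,np.linalg.norm(p-piv),'ang from -x head',np.degrees(np.arctan2(*(Rm.T@(p-piv))[::-1])))
print('drum c', P(283,255,.04), P(555,280,.06))
# loose thing positions
for n,u,v,z in [('flange',155,190,.03),('plug',203,212,.02),('ring',392,262,.018),('box',415,202,.022)]: print(n,unproj(c,u,v,z=z))
E
```

```text
head [0.50048489 0.0530699 ] -3.1235194449158477 res [[-0.03890047 -0.37191729]
 [-0.55039204  0.43008296]
 [ 0.62286656  1.21575999]
 [-0.03357406 -1.27392566]]
bar [0.52238716 0.05194509 0.1045    ] [0.47994668 0.05486194 0.1045    ] [0.50116692 0.05340352 0.1045    ] 0.042540598448331295 176.06835825635187
post [ 0.44336128 -0.03410665] piv [ 0.49596232 -0.02980679] 0.05277649579867936 ang from -x head -172.20324405085492
drum c [0.50304531 0.05295348 0.04      ] [ 0.49550904 -0.02976448  0.06      ]
flange [0.56225529 0.3570046  0.03      ]
plug [0.51132693 0.23520367 0.02      ]
ring [ 0.40055026 -0.24020388  0.018     ]
box [ 0.5521437  -0.29751479  0.022     ]
```

```bash
python3 - <<'E'
from h import *
import pickle
cs=pickle.load(open('c0.pkl','rb'));c=cs['top'];s=cs['scene']
print(proj(c,[.225,.583,.197]),proj(s,[.225,.583,.197]),proj(c,[0,0,0]))
for u,v in [(60,140),(130,165),(215,165),(215,100),(150,125),(30,200),(60,200),(100,265),(145,215),(282,90),(370,130),(395,75)]:
    print('top',u,v,unproj(c,u,v,depth=c['range_z'][v,u]).round(3))
for u,v in [(390,380),(420,330),(370,350),(440,400),(500,250),(340,400),(540,50),(490,150)]:
    print('sc',u,v,unproj(s,u,v,depth=s['range_z'][v,u]).round(3))
for n,q in(('t',c),('s',s)):
    M=R.from_rotvec(q['rvec']).as_matrix();print(n,-M.T@q['tvec'])
E
```

```text
(np.float64(3.01034443840706), np.float64(337.55702804688906)) (np.float64(415.80263457432864), np.float64(426.01131133029594)) (np.float64(290.53560880543847), np.float64(426.8279924569596))
top 60 140 [0.611 0.465 0.273]
top 130 165 [0.617 0.413 0.061]
top 215 165 [0.613 0.196 0.102]
top 215 100 [0.815 0.224 0.001]
top 150 125 [0.645 0.292 0.275]
top 30 200 [ 0.565  0.841 -0.231]
top 60 200 [ 0.591  0.841 -0.394]
top 100 265 [0.372 0.476 0.037]
top 145 215 [0.5   0.384 0.012]
top 282 90 [0.794 0.044 0.119]
top 370 130 [ 0.727 -0.178  0.05 ]
top 395 75 [ 0.795 -0.198  0.205]
sc 390 380 [0.338 0.715 0.594]
sc 420 330 [0.303 0.648 0.583]
sc 370 350 [0.354 0.673 0.574]
sc 440 400 [0.295 0.734 0.605]
sc 500 250 [0.215 0.553 0.616]
sc 340 400 [0.377 0.696 0.499]
sc 540 50 [0.135 0.246 0.7  ]
sc 490 150 [0.211 0.409 0.644]
t [0.38780698 0.02451463 1.00933887]
s [0.42455237 0.96316297 1.06585673]
```

```bash
cat >> h.py <<'E'
def go(r,pos,yaw):
    s=r.read_state(); q=R.from_quat(s['eef_rot']); p=np.array(s['ee_pos'])
    T=R.from_matrix(np.array([[np.cos(np.radians(yaw)),np.sin(np.radians(yaw)),0],[np.sin(np.radians(yaw)),-np.cos(np.radians(yaw)),0],[0,0,-1]]).T.T)
    X=np.array([np.cos(np.radians(yaw)),np.sin(np.radians(yaw)),0]);Z=np.array([0,0,-1.]);T=R.from_matrix(np.stack([X,np.cross(Z,X),Z],1))
    print('t',s['time'],'pos',p.round(4),'yaw',yawof(s),'F',np.round(s['ft_force'],1),'M',np.round(s['torque'],3),'w',round(s['width'],4),'q7',round(s['joint_positions'][6],2))
    print('xyz mm',(q.inv().apply(np.array(pos)-p)*1e3).round(1),'rot deg',np.degrees((q.inv()*T).as_rotvec()).round(2))
def yawof(s):
    x=R.from_quat(s['eef_rot']).as_matrix()[:,0]; return round(float(np.degrees(np.arctan2(x[1],x[0]))),2)
E
python3 - <<'E'
from bench import r
from h import *
go(r,[.5008,.0532,.2],86)
E
```

```text
t 0.15 pos [0.2246 0.5829 0.1971] yaw 68.92 F [ 1.  -0.   0.1] M [-0.033  0.045  0.038] w 0.0872 q7 -0.09
xyz mm [-395.   448.2   -2.4] rot deg [-1.000e-02  6.000e-02 -1.708e+01]
```

>>> apply_moves([
  {"grip": 80,"xyz": [-40,45,-2],"rotation": [0,0,-3]},
  {"grip": 80,"xyz": [-80,90,-2],"rotation": [0,0,-6]},
  {"grip": 80,"xyz": [-120,135,-2],"rotation": [0,0,-9]},
  {"grip": 80,"xyz": [-160,180,-2],"rotation": [0,0,-12]},
  {"grip": 80,"xyz": [-200,225,-2],"rotation": [0,0,-15]},
])

```text
time: 0.78
ee_pos: [0.3632, 0.3134, 0.1993]
eef_rot: [0.743, 0.669, -0.0, 0.0]
ft_force: [1.4, -0.1, -0.1]
width: 0.0606
```

```bash
python3 - <<'E'
from bench import r
from h import *
go(r,[.5008,.0532,.2],86)
E
```

```text
t 0.775 pos [0.3632 0.3134 0.1993] yaw 84.02 F [ 1.4 -0.1 -0.1] M [ 0.022 -0.01   0.004] w 0.0606 q7 0.66
xyz mm [-244.5  163.9   -0.5] rot deg [-0.01  0.05 -1.98]
```

>>> apply_moves([
  {"grip": 100,"xyz": [-49,33,0],"rotation": [0,0,-1]},
  {"grip": 100,"xyz": [-98,66,0],"rotation": [0,0,-2]},
  {"grip": 100,"xyz": [-147,99,0],"rotation": [0,0,-2]},
  {"grip": 100,"xyz": [-196,132,0],"rotation": [0,0,-2]},
  {"grip": 100,"xyz": [-244.5,164,0],"rotation": [0,0,-2]},
])

```text
time: 1.4
ee_pos: [0.5014, 0.0513, 0.1996]
eef_rot: [0.731, 0.682, -0.0, 0.0]
ft_force: [1.9, 0.3, -0.1]
width: 0.0529
```

```bash
python3 - <<'E'
from bench import r,viewer
from h import *
import pickle
c=cam(viewer,'wrist','w1.png'); pickle.dump(c,open('c1.pkl','wb'))
go(r,[.5008,.0532,.083],86)
print(proj(c,[.5008,.0532,.1045]))
E
```

```text
t 1.45 pos [0.5039 0.0432 0.1998] yaw 85.57 F [-0.1 -7.  -0.1] M [-0.494  0.063 -0.034] w 0.0527 q7 1.34
xyz mm [ 10.1  -4.1 116.7] rot deg [ 0.11  0.2  -0.43]
(np.float64(282.46499307649935), np.float64(201.7359630359759))
```

View pics/w1.png

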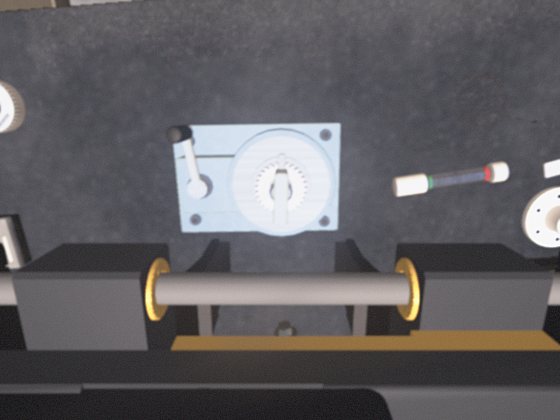

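```bash
python3 - <<'E'
from bench import r,viewer
from h import *
import pickle
c=cam(viewer,'wrist'); pickle.dump(c,open('c1.pkl','wb'))
cv2.imwrite('pics/w2c.png',cv2.resize(c['img'][110:250,200:360],None,fx=4.5,fy=4.5,interpolation=cv2.INTER_CUBIC))
go(r,[.5008,.0532,.083],86)
print(proj(c,[.5008,.0532,.1045]))
E
```

```text
t 1.5 pos [0.5026 0.0464 0.1996] yaw 85.51 F [-0.5  0.8  0.4] M [-0.008  0.013 -0.036] w 0.0533 q7 1.33
xyz mm [  6.9  -2.4 116.5] rot deg [ 0.04  0.17 -0.49]
(np.float64(292.26912139495585), np.float64(197.9714011556412))
```

View pics/w2c.png

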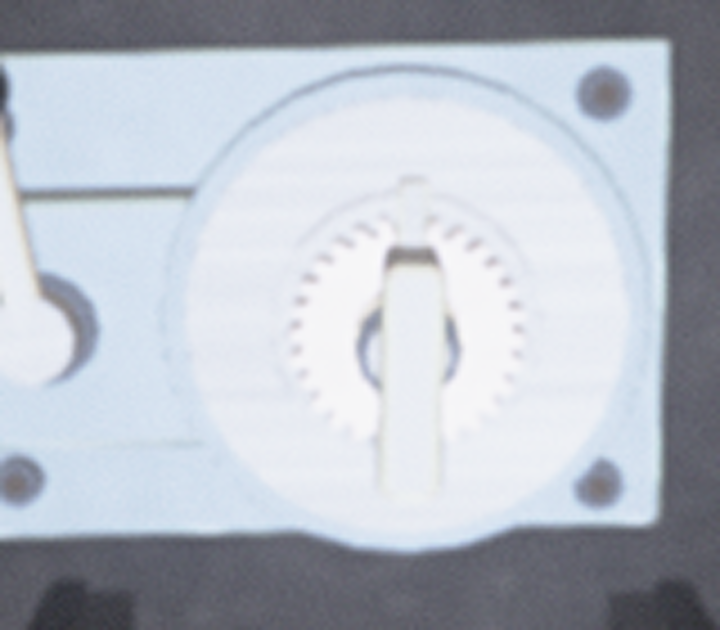

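```bash
python3 - <<'E'
from bench import r
from h import *
import pickle
c=pickle.load(open('c1.pkl','rb'))
P=lambda x,y:unproj(c,200+(x+.5)/4.5-.5,110+(y+.5)/4.5-.5,z=.1045)
a,b=P(409,493),P(413,263); print(a,b,(a+b)/2,np.linalg.norm(b-a),np.degrees(np.arctan2(*(b-a)[1::-1])))
P(0,0)
cor=[unproj(c,200+(x+.5)/4.5-.5,110+(y+.5)/4.5-.5,z=.01) for x,y in((670,40),(658,525))];print(cor)
go(r,[.5005,.0535,.083],85)
E
```

```text
[0.51928629 0.05040349 0.1045    ] [0.47552256 0.05422791 0.1045    ] [0.49740442 0.0523157  0.1045    ] 0.04393051736607798 175.00572793149624
[array([0.44257247, 0.11917325, 0.01      ]), array([0.56224318, 0.11297565, 0.01      ])]
t 1.5 pos [0.5026 0.0464 0.1996] yaw 85.51 F [-0.5  0.8  0.4] M [-0.008  0.013 -0.036] w 0.0533 q7 1.33
xyz mm [  7.2  -2.7 116.5] rot deg [0.04 0.17 0.51]
```

>>> apply_moves([
  {"grip": 100,"xyz": [6.5,-3,20],"rotation": [0,0,0]},
  {"grip": 100,"xyz": [6.5,-3,55],"rotation": [0,0,0]},
  {"grip": 100,"xyz": [6.5,-3,85],"rotation": [0,0,0]},
  {"grip": 100,"xyz": [6.5,-3,105],"rotation": [0,0,0]},
  {"grip": 100,"xyz": [6.5,-3,105],"rotation": [0,0,0]},
])

```text
time: 2.12
ee_pos: [0.4989, 0.0528, 0.0933]
eef_rot: [0.734, 0.679, -0.002, 0.001]
ft_force: [-0.2, 0.0, 0.2]
width: 0.053
```

```bash
python3 - <<'E'
from bench import r,viewer
from h import *
c=cam(viewer,'wrist')
cv2.imwrite('pics/w3.png',c['img'])
go(r,[.4998,.053,.084],85.4)
E
```

```text
t 2.175 pos [0.4998 0.053  0.0945] yaw 85.53 F [-0.5 -0.   0.1] M [ 0.014  0.012 -0.039] w 0.053 q7 1.35
xyz mm [ 0.1 -0.  10.5] rot deg [-0.01  0.19  0.13]
```

View pics/w3.png

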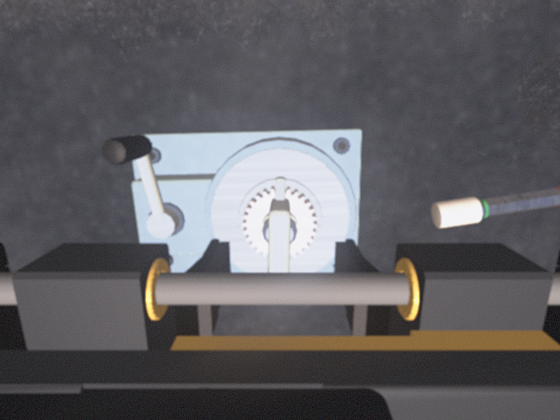

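>>> apply_moves([
  {"grip": 100,"xyz": [0,0,7],"rotation": [0,0,0]},
  {"grip": 100,"xyz": [0,0,11],"rotation": [0,0,0]},
  {"grip": 190,"xyz": [0,0,11],"rotation": [0,0,0]},
  {"grip": 235,"xyz": [0,0,11],"rotation": [0,0,0]},
  {"grip": 255,"xyz": [0,0,11],"rotation": [0,0,0]},
], squeeze=30)

```text
time: 2.8
ee_pos: [0.5, 0.0529, 0.0837]
eef_rot: [0.734, 0.679, -0.001, 0.001]
ft_force: [-0.5, -0.3, 1.2]
width: 0.0305
```

>>> apply_moves([
  {"grip": 255,"xyz": [0,0,0],"rotation": [0,0,0]},
  {"grip": 255,"xyz": [0,0,0],"rotation": [0,0,0]},
])

```text
time: 3.05
ee_pos: [0.5, 0.0529, 0.0838]
eef_rot: [0.734, 0.679, -0.001, 0.001]
ft_force: [-0.0, -0.6, 0.4]
width: 0.011
```

```bash
cat > st.py <<'E'
from bench import r
from h import *
go(r,[.4998,.053,.083],85.4)
E
python3 st.py
```

```text
t 3.05 pos [0.5    0.0529 0.0838] yaw 85.52 F [-0.  -0.6  0.4] M [0.065 0.059 0.005] w 0.011 q7 1.36
xyz mm [ 0.1 -0.2  0.7] rot deg [0.01 0.18 0.12]
```

>>> apply_moves([
  {"grip": 255,"xyz": [0,0,0],"rotation": [0,0,-2]},
  {"grip": 255,"xyz": [0,0,0],"rotation": [0,0,-4]},
  {"grip": 255,"xyz": [0,0,0],"rotation": [0,0,-4]},
])

```text
time: 3.42
ee_pos: [0.5, 0.0529, 0.0837]
eef_rot: [0.71, 0.704, -0.001, 0.001]
ft_force: [-0.1, -0.2, -0.2]
width: 0.0005
```

```bash
python3 st.py
```

```text
t 3.425 pos [0.5    0.0529 0.0837] yaw 89.57 F [-0.1 -0.2 -0.2] M [ 0.05   0.006 -0.017] w 0.0005 q7 1.43
xyz mm [ 0.1 -0.2  0.7] rot deg [0.   0.18 4.17]
```

>>> apply_moves([
  {"grip": 255,"xyz": [0,0,0],"rotation": [0,0,-2]},
  {"grip": 255,"xyz": [0,0,0],"rotation": [0,0,-4]},
  {"grip": 255,"xyz": [0,0,0],"rotation": [0,0,-4]},
])

```text
time: 3.8
ee_pos: [0.5, 0.0529, 0.0837]
eef_rot: [0.684, 0.729, -0.001, 0.001]
ft_force: [-0.0, -0.3, 0.5]
width: 0.0005
```

```bash
python3 st.py
```

```text
t 3.8 pos [0.5    0.0529 0.0837] yaw 93.61 F [-0.  -0.3  0.5] M [ 0.073  0.038 -0.002] w 0.0005 q7 1.5
xyz mm [ 0.1 -0.2  0.7] rot deg [0.   0.18 8.21]
```

```bash
python3 - <<'E'
from bench import r,viewer
from h import *
import pickle
d={}
for n in('wrist','top','scene'):
    d[n]=cam(viewer,n,n+'4.png')
pickle.dump(d,open('c4.pkl','wb'))
c=d['top'];cv2.imwrite('pics/t4c.png',cv2.resize(c['img'][170:260,230:340],None,fx=6,fy=6,interpolation=cv2.INTER_CUBIC))
c=d['scene'];cv2.imwrite('pics/s4c.png',cv2.resize(c['img'][150:270,220:350],None,fx=5,fy=5,interpolation=cv2.INTER_CUBIC))
E
```

```text
(no output)
```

View pics/wrist4.png

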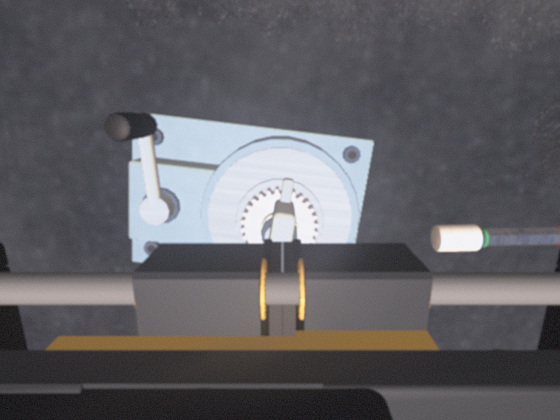

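View pics/t4c.png

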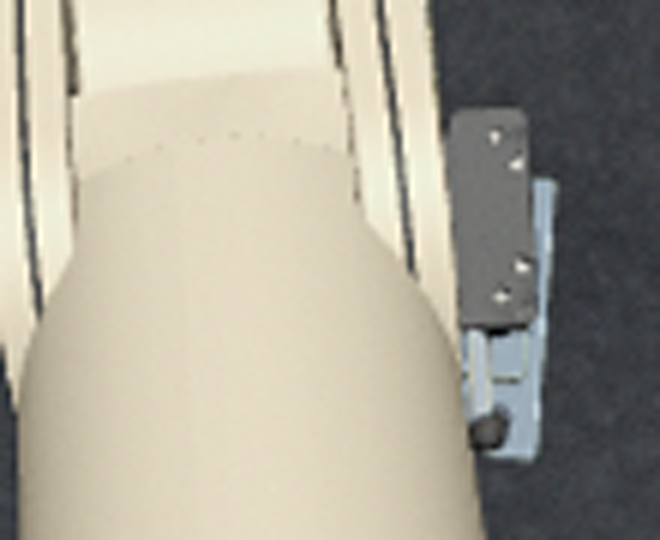

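View pics/s4c.png

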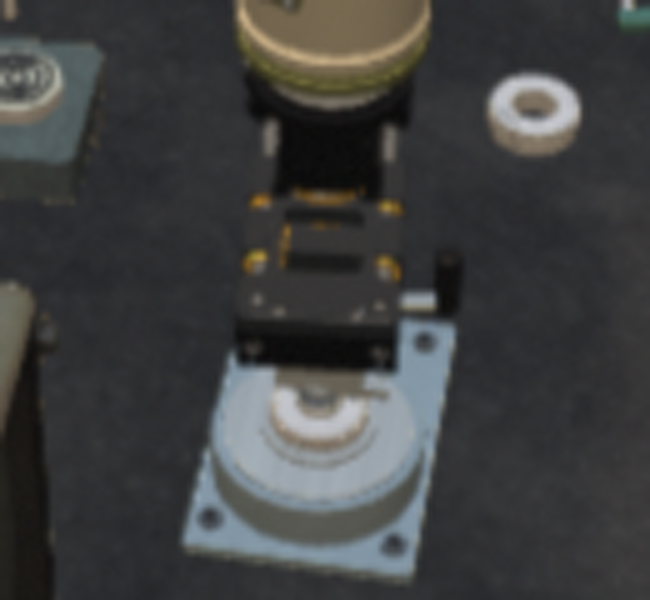

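```bash
python3 - <<'E'
from bench import r,viewer
from h import *
import pickle
d=pickle.load(open('c4.pkl','rb'))
s=r.read_state();p=s['ee_pos'];print(p)
for n,c in d.items():
    print(n,[np.round(proj(c,[p[0],p[1],p[2]+dz])) for dz in(-.008,0,.011,.06)])
    print('  bar top ctr',np.round(proj(c,[.5,.053,.1045])),'ends',np.round(proj(c,[.523,.053,.1045])),np.round(proj(c,[.477,.053,.1045])))
    M=R.from_rotvec(np.ravel(c['rvec'])).as_matrix();print('  cam',(-M.T@np.ravel(c['tvec'])).round(3),M[2].round(3))
c=d['wrist']
for u,v in [(283,260),(270,250),(283,215),(230,230),(200,260),(350,270),(283,290),(155,205),(130,125)]: print(u,v,unproj(c,u,v,depth=c['range_z'][v,u]).round(4))
c=d['scene']
for x,y in [(320,345),(320,300),(320,380),(290,380),(360,385),(320,260),(250,345)]:
    u,v=220+x//5,150+y//5;print(u,v,unproj(c,u,v,depth=c['range_z'][v,u]).round(4))
E
```

```text
[0.50001121 0.0529159  0.08374308]
wrist [array([279., 239.]), array([279., 244.]), array([279., 251.]), array([278., 297.])]
  bar top ctr [279. 258.] ends [276. 298.] [282. 216.]
  cam [0.427 0.05  0.27 ] [ 0.262  0.014 -0.965]
top [array([275., 216.]), array([274., 216.]), array([274., 215.]), array([274., 212.])]
  bar top ctr [274. 214.] ends [274. 205.] [274. 224.]
  cam [0.388 0.025 1.009] [ 0.126  0.01  -0.992]
scene [array([284., 227.]), array([284., 224.]), array([284., 222.]), array([285., 208.])]
  bar top ctr [284. 219.] ends [275. 218.] [294. 220.]
  cam [0.425 0.963 1.066] [ 0.067 -0.686 -0.724]
283 260 [0.4892 0.0543 0.1308]
270 250 [0.4877 0.0483 0.1241]
283 215 [0.4768 0.0535 0.1035]
230 230 [0.5086 0.0184 0.0414]
200 260 [0.462  0.033  0.1952]
350 270 [0.4599 0.0673 0.2001]
283 290 [0.4684 0.053  0.1954]
155 205 [ 0.4905 -0.0294  0.0526]
130 125 [ 0.4383 -0.0284  0.0868]
284 219 [0.4933 0.1476 0.2038]
284 210 [0.4951 0.135  0.2197]
284 226 [0.5006 0.053  0.078 ]
278 226 [0.5162 0.0508 0.0735]
292 227 [0.4798 0.0577 0.0823]
284 202 [0.4998 0.0867 0.1971]
270 219 [0.5259 0.1404 0.1918]
```

```bash
python3 - <<'E'
from h import *
import pickle
d=pickle.load(open('c4.pkl','rb'));c=d['wrist']
cv2.imwrite('pics/w4c.png',cv2.resize(c['img'][160:310,220:350],None,fx=4,fy=4,interpolation=cv2.INTER_CUBIC))
for v in range(196,300,6): print(v,[unproj(c,u,v,depth=c['range_z'][v,u]).round(3).tolist() for u in (272,283,292)])
c=d['scene']
cv2.imwrite('pics/s4d.png',cv2.resize(c['img'][185:250,250:325],None,fx=8,fy=8,interpolation=cv2.INTER_CUBIC))
E
python3 st.py
```

```text
196 [[0.478, 0.047, 0.058], [0.473, 0.053, 0.078], [0.477, 0.059, 0.06]]
202 [[0.482, 0.047, 0.059], [0.476, 0.053, 0.082], [0.477, 0.059, 0.075]]
208 [[0.486, 0.047, 0.059], [0.476, 0.053, 0.094], [0.477, 0.058, 0.089]]
214 [[0.481, 0.048, 0.089], [0.477, 0.054, 0.102], [0.477, 0.058, 0.102]]
220 [[0.48, 0.048, 0.102], [0.479, 0.054, 0.104], [0.479, 0.058, 0.103]]
226 [[0.483, 0.048, 0.103], [0.482, 0.054, 0.104], [0.483, 0.059, 0.103]]
232 [[0.486, 0.049, 0.103], [0.486, 0.054, 0.103], [0.486, 0.059, 0.102]]
238 [[0.489, 0.049, 0.104], [0.489, 0.054, 0.104], [0.498, 0.06, 0.078]]
244 [[0.489, 0.049, 0.113], [0.489, 0.054, 0.112], [0.487, 0.058, 0.116]]
250 [[0.489, 0.049, 0.12], [0.489, 0.054, 0.121], [0.488, 0.058, 0.121]]
256 [[0.489, 0.049, 0.127], [0.489, 0.054, 0.126], [0.489, 0.058, 0.127]]
262 [[0.489, 0.05, 0.133], [0.489, 0.054, 0.134], [0.489, 0.058, 0.134]]
268 [[0.49, 0.05, 0.139], [0.492, 0.054, 0.134], [0.489, 0.058, 0.14]]
274 [[0.466, 0.05, 0.192], [0.465, 0.053, 0.193], [0.465, 0.055, 0.193]]
280 [[0.467, 0.05, 0.194], [0.467, 0.053, 0.194], [0.466, 0.055, 0.194]]
286 [[0.468, 0.05, 0.194], [0.468, 0.053, 0.195], [0.467, 0.055, 0.195]]
292 [[0.469, 0.05, 0.195], [0.469, 0.053, 0.195], [0.469, 0.055, 0.196]]
298 [[0.471, 0.05, 0.195], [0.471, 0.053, 0.195], [0.47, 0.055, 0.196]]
t 3.95 pos [0.5    0.0529 0.0837] yaw 93.55 F [ 0.  -0.7  0.2] M [ 0.037 -0.004 -0.001] w 0.0001 q7 1.5
xyz mm [ 0.1 -0.2  0.7] rot deg [0.   0.18 8.15]
```

View pics/w4c.png

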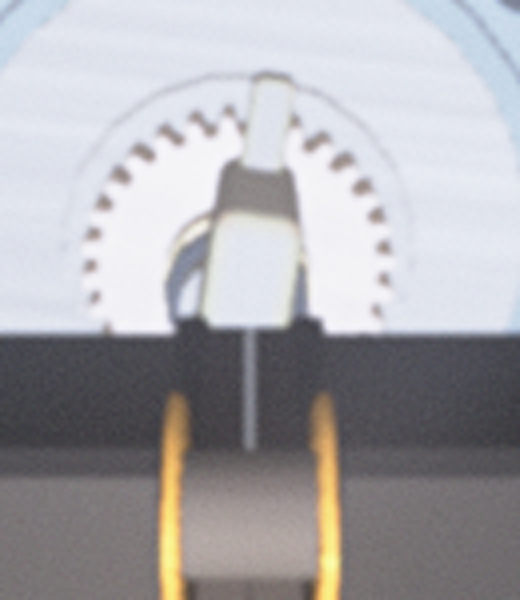

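View pics/s4d.png

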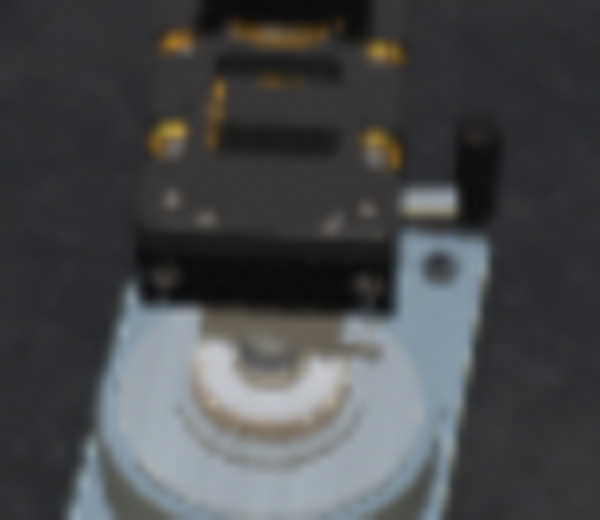

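```bash
python3 - <<'E'
from h import *
import pickle
c=pickle.load(open('c1.pkl','rb'))
# state then: pos .5026 .0464 .1996
cv2.imwrite('pics/w2d.png',cv2.resize(c['img'][220:350,180:380],None,fx=4,fy=4,interpolation=cv2.INTER_CUBIC))
for v in range(236,300,6): print(v,[unproj(c,u,v,depth=c['range_z'][v,u]).round(3).tolist() for u in (203,210,217,343,350)])
print([np.round(proj(c,[.5026,.0464,.1996+dz])) for dz in (-.008,.011)])
d=pickle.load(open('c4.pkl','rb'))
for n in('scene','top'):
  c=d[n];z=c['range_z'];P=[]
  for v in range(420):
    for u in range(560):
      if z[v,u]>0:
        p=unproj(c,u,v,depth=z[v,u])
        if abs(p[0]-.5)<.03 and abs(p[1]-.053)<.16 and .1<p[2]<.3: P.append([*p,u,v])
  P=np.array(P);print(n,len(P));
  if len(P): print(P[np.argsort(P[:,2])][::max(1,len(P)//25)].round(3))
E
```

```text
236 [[0.565, -0.055, -0.0], [0.566, -0.047, -0.0], [0.566, -0.038, -0.0], [0.578, 0.111, 0.0], [0.578, 0.119, -0.0]]
242 [[0.573, -0.056, -0.001], [0.489, 0.011, 0.229], [0.489, 0.014, 0.229], [0.495, 0.076, 0.226], [0.494, 0.078, 0.23]]
248 [[0.58, -0.057, -0.001], [0.489, 0.012, 0.237], [0.49, 0.015, 0.235], [0.495, 0.074, 0.233], [0.494, 0.077, 0.236]]
254 [[0.489, 0.011, 0.244], [0.489, 0.014, 0.244], [0.491, 0.016, 0.24], [0.495, 0.073, 0.24], [0.496, 0.076, 0.24]]
260 [[0.489, 0.012, 0.25], [0.491, 0.014, 0.246], [0.491, 0.017, 0.247], [0.494, 0.072, 0.248], [0.495, 0.075, 0.246]]
266 [[0.49, 0.013, 0.255], [0.491, 0.015, 0.253], [0.491, 0.018, 0.252], [0.497, 0.072, 0.248], [0.495, 0.074, 0.253]]
272 [[0.468, 0.028, 0.307], [0.468, 0.029, 0.307], [0.469, 0.031, 0.306], [0.47, 0.063, 0.308], [0.471, 0.065, 0.306]]
278 [[0.469, 0.028, 0.309], [0.469, 0.03, 0.309], [0.469, 0.031, 0.308], [0.471, 0.062, 0.31], [0.471, 0.064, 0.309]]
284 [[0.47, 0.028, 0.311], [0.469, 0.03, 0.311], [0.47, 0.032, 0.311], [0.472, 0.062, 0.311], [0.472, 0.064, 0.311]]
290 [[0.47, 0.029, 0.312], [0.471
[... 2376 characters left out ...]
 2.18e+02]
 [ 5.19e-01 -3.80e-02  2.22e-01  3.18e+02  1.99e+02]
 [ 4.79e-01  1.44e-01  2.22e-01  2.27e+02  2.16e+02]
 [ 5.23e-01 -1.60e-02  2.22e-01  3.07e+02  1.97e+02]
 [ 5.27e-01 -3.40e-02  2.22e-01  3.16e+02  1.95e+02]
 [ 4.97e-01 -3.00e-02  2.22e-01  3.14e+02  2.10e+02]
 [ 4.93e-01 -3.80e-02  2.23e-01  3.18e+02  2.12e+02]
 [ 4.86e-01 -2.20e-02  2.23e-01  3.10e+02  2.15e+02]
 [ 4.97e-01 -3.60e-02  2.23e-01  3.17e+02  2.10e+02]
 [ 5.15e-01 -3.20e-02  2.23e-01  3.15e+02  2.01e+02]
 [ 4.80e-01 -2.20e-02  2.23e-01  3.10e+02  2.18e+02]
 [ 4.92e-01 -2.00e-02  2.24e-01  3.09e+02  2.12e+02]
 [ 4.90e-01 -3.40e-02  2.24e-01  3.16e+02  2.13e+02]
 [ 5.04e-01 -3.20e-02  2.25e-01  3.15e+02  2.06e+02]]
```

View pics/w2d.png

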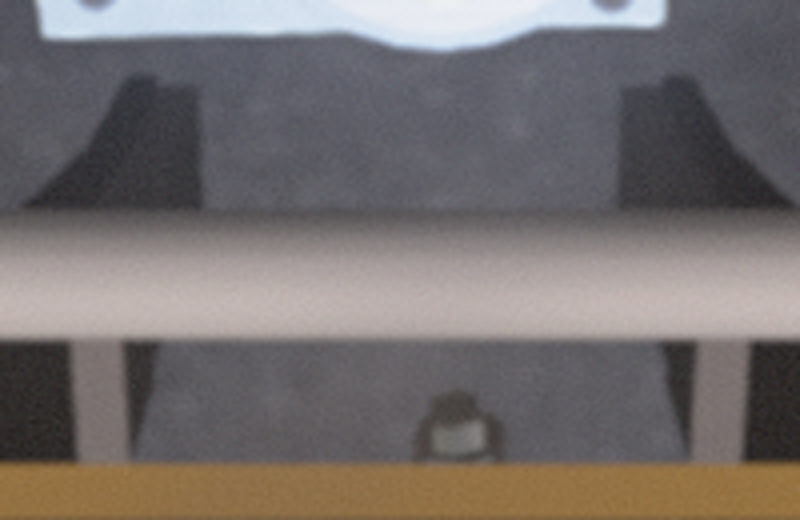

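>>> apply_moves([
  {"grip": 140,"xyz": [0,0,0],"rotation": [0,0,4]},
  {"grip": 140,"xyz": [0,0,0],"rotation": [0,0,8]},
  {"grip": 140,"xyz": [0,0,0],"rotation": [0,0,8]},
  {"grip": 140,"xyz": [0,0,8],"rotation": [0,0,8]},
  {"grip": 140,"xyz": [0,0,16],"rotation": [0,0,8]},
])

```text
time: 4.58
ee_pos: [0.4998, 0.0529, 0.067]
eef_rot: [0.734, 0.679, -0.001, 0.001]
ft_force: [-0.1, 0.1, -0.1]
width: 0.037
```

```bash
cat > look.py <<'E'
import sys
from bench import r,viewer
from h import *
import pickle
n=sys.argv[1];c=cam(viewer,n)
u0,v0,w,h,f=map(int,sys.argv[3:8])
cv2.imwrite('pics/'+sys.argv[2]+'.png',cv2.resize(c['img'][v0:v0+h,u0:u0+w],None,fx=f,fy=f,interpolation=cv2.INTER_CUBIC))
pickle.dump(c,open(sys.argv[2]+'.pkl','wb'))
go(r,[.4998,.053,.083],85.4)
E
python3 look.py wrist w5 200 150 200 150 4
```

```text
t 4.625 pos [0.4991 0.0527 0.066 ] yaw 85.6 F [-1.1  0.7 -1.5] M [0.054 0.061 0.015] w 0.0379 q7 1.37
xyz mm [  0.2   0.6 -17. ] rot deg [-0.09  0.22  0.2 ]
```

View pics/w5.png

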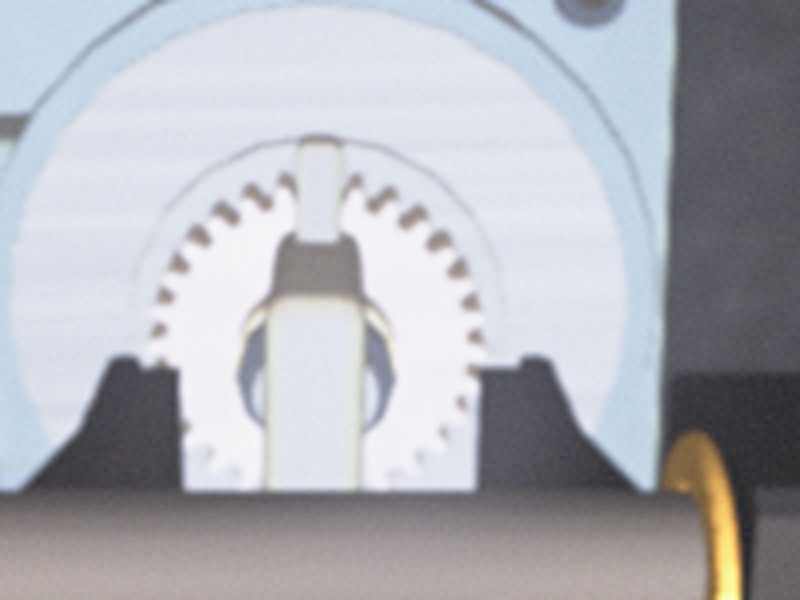

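```bash
python3 - <<'E'
from h import *
import pickle
c=pickle.load(open('w5.pkl','rb'))
for x,y in [(125,362),(120,370),(160,372),(500,375),(540,362),(160,400)]:
    u=200+x//4;v=150+y//4; print(u,v,unproj(c,u,v,depth=c['range_z'][v,u]).round(4))
for x,y in [(320,300),(315,400),(315,480)]: print(unproj(c,200+x/4,150+y/4,z=.1045).round(4))
E
```

```text
231 240 [0.4856 0.0302 0.0937]
230 242 [0.4274 0.0603 0.2536]
240 243 [0.4874 0.0345 0.0942]
325 243 [0.4907 0.0763 0.0937]
335 240 [0.4894 0.0813 0.0939]
240 250 [0.487  0.0358 0.1042]
[0.4762 0.0552 0.1045]
[0.4883 0.0537 0.1045]
[0.4983 0.0529 0.1045]
```

>>> apply_moves([
  {"grip": 140,"xyz": [-1.5,0,6],"rotation": [0,0,0]},
  {"grip": 140,"xyz": [-1.5,0,12],"rotation": [0,0,0]},
  {"grip": 140,"xyz": [-1.5,0,16],"rotation": [0,0,0]},
  {"grip": 210,"xyz": [-1.5,0,16],"rotation": [0,0,0]},
  {"grip": 220,"xyz": [-1.5,0,16],"rotation": [0,0,0]},
])

```text
time: 5.25
ee_pos: [0.4991, 0.0512, 0.0501]
eef_rot: [0.734, 0.679, -0.002, 0.001]
ft_force: [-0.5, -0.2, -0.1]
width: 0.0265
```

>>> apply_moves([
  {"grip": 255,"xyz": [0,0,0],"rotation": [0,0,0]},
  {"grip": 255,"xyz": [0,0,0],"rotation": [0,0,0]},
  {"grip": 255,"xyz": [0,0,0],"rotation": [0,0,0]},
])

```text
time: 5.62
ee_pos: [0.4993, 0.0509, 0.0503]
eef_rot: [0.734, 0.679, -0.002, 0.001]
ft_force: [-0.9, -2.5, 2.1]
width: 0.0136
```

```bash
python3 look.py wrist w6 200 150 200 150 4
```

```text
t 5.675 pos [0.4993 0.0509 0.0503] yaw 85.59 F [-0.4 -2.2  2.9] M [-0.533  0.118 -0.008] w 0.0138 q7 1.38
xyz mm [  2.    0.3 -32.7] rot deg [-0.05  0.22  0.19]
```

View pics/w6.png

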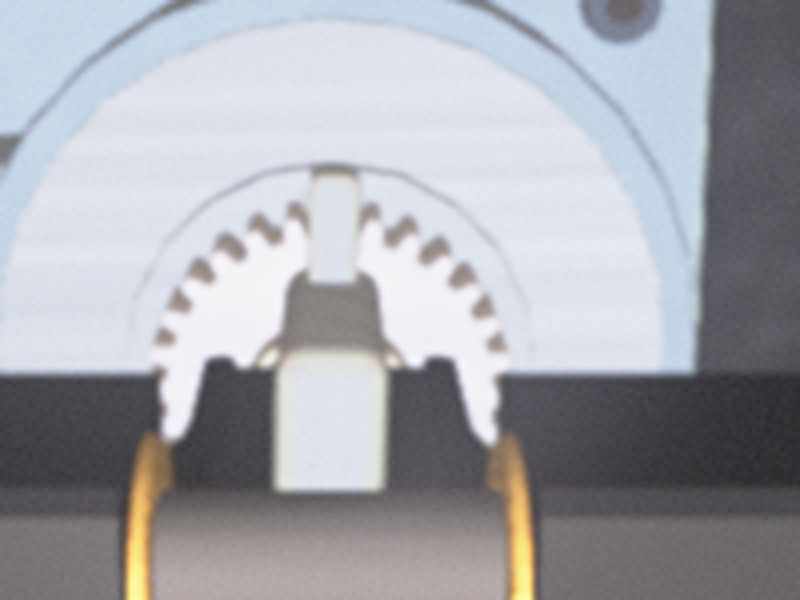

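>>> apply_moves([
  {"grip": 255,"xyz": [-0.5,0,0],"rotation": [0,0,-2]},
  {"grip": 255,"xyz": [-0.5,0,0],"rotation": [0,0,-4]},
  {"grip": 255,"xyz": [-0.5,0,0],"rotation": [0,0,-4]},
], squeeze=40)

```text
time: 6.05
ee_pos: [0.4993, 0.0508, 0.0503]
eef_rot: [0.709, 0.705, -0.002, 0.001]
ft_force: [-0.2, 0.9, 1.0]
width: 0.0128
```

```bash
python3 st.py
```

```text
t 6.05 pos [0.4993 0.0508 0.0503] yaw 89.65 F [-0.2  0.9  1. ] M [ 0.307 -0.015  0.015] w 0.0128 q7 1.45
xyz mm [  2.1   0.5 -32.7] rot deg [-0.06  0.2   4.25]
```

>>> apply_moves([
  {"grip": 255,"xyz": [0,0,0],"rotation": [0,0,-2]},
  {"grip": 255,"xyz": [0,0,0],"rotation": [0,0,-4]},
  {"grip": 255,"xyz": [0,0,0],"rotation": [0,0,-4]},
])

```text
time: 6.42
ee_pos: [0.4993, 0.0508, 0.0503]
eef_rot: [0.684, 0.73, -0.002, 0.001]
ft_force: [-0.1, 0.4, 1.5]
width: 0.0131
```

```bash
python3 st.py
```

```text
t 6.425 pos [0.4993 0.0508 0.0503] yaw 93.69 F [-0.1  0.4  1.5] M [ 0.122  0.009 -0.158] w 0.0131 q7 1.52
xyz mm [  2.1   0.6 -32.7] rot deg [-0.06  0.19  8.29]
```

>>> apply_moves([
  {"grip": 255,"xyz": [0,0,0],"rotation": [0,0,-2]},
  {"grip": 255,"xyz": [0,0,0],"rotation": [0,0,-3]},
  {"grip": 255,"xyz": [0,0,0],"rotation": [0,0,-3]},
])

```text
time: 6.8
ee_pos: [0.4993, 0.0507, 0.0503]
eef_rot: [0.665, 0.747, -0.002, 0.001]
ft_force: [1.0, 0.5, 1.2]
width: 0.0132
```

```bash
python3 st.py
```

```text
t 6.8 pos [0.4993 0.0507 0.0503] yaw 96.71 F [1.  0.5 1.2] M [ 0.106  0.052 -0.134] w 0.0132 q7 1.57
xyz mm [  2.1   0.7 -32.7] rot deg [-0.07  0.2  11.31]
```

>>> apply_moves([
  {"grip": 255,"xyz": [0,0,0],"rotation": [0,0,-2]},
  {"grip": 255,"xyz": [0,0,0],"rotation": [0,0,-2]},
])

```text
time: 7.05
ee_pos: [0.4993, 0.0507, 0.0503]
eef_rot: [0.651, 0.759, -0.002, 0.001]
ft_force: [0.1, -0.7, 0.9]
width: 0.0129
```

```bash
python3 st.py
```

```text
t 7.05 pos [0.4993 0.0507 0.0503] yaw 98.79 F [ 0.1 -0.7  0.9] M [-0.048  0.033  0.166] w 0.0129 q7 1.61
xyz mm [  2.1   0.8 -32.7] rot deg [-0.07  0.2  13.39]
```

>>> apply_moves([
  {"grip": 255,"xyz": [0,0,0],"rotation": [0,0,-2]},
  {"grip": 255,"xyz": [0,0,0],"rotation": [0,0,-2]},
])

```text
time: 7.3
ee_pos: [0.4993, 0.0506, 0.0504]
eef_rot: [0.637, 0.771, -0.002, 0.001]
ft_force: [-0.8, 0.2, 1.2]
width: 0.0128
```

```bash
python3 st.py
```

```text
t 7.3 pos [0.4993 0.0506 0.0504] yaw 100.84 F [-0.8  0.2  1.2] M [-0.085  0.023  0.108] w 0.0128 q7 1.64
xyz mm [  2.1   0.9 -32.7] rot deg [-0.07  0.21 15.44]
```

>>> apply_moves([
  {"grip": 255,"xyz": [0,0,0],"rotation": [0,0,-2]},
  {"grip": 255,"xyz": [0,0,0],"rotation": [0,0,-3]},
  {"grip": 255,"xyz": [0,0,0],"rotation": [0,0,-3]},
])

```text
time: 7.68
ee_pos: [0.4993, 0.0506, 0.0504]
eef_rot: [0.617, 0.787, -0.002, 0.001]
ft_force: [0.4, 0.4, 1.8]
width: 0.0125
```

```bash
python3 st.py
```

```text
t 7.675 pos [0.4993 0.0506 0.0504] yaw 103.86 F [0.4 0.4 1.8] M [-0.019  0.011 -0.009] w 0.0125 q7 1.69
xyz mm [  2.1   1.  -32.7] rot deg [-0.08  0.21 18.46]
```

>>> apply_moves([
  {"grip": 255,"xyz": [0,0,0],"rotation": [0,0,-2]},
  {"grip": 255,"xyz": [0,0,0],"rotation": [0,0,-2]},
])

```text
time: 7.92
ee_pos: [0.4993, 0.0506, 0.0503]
eef_rot: [0.602, 0.798, -0.002, 0.001]
ft_force: [-0.4, -0.4, 0.4]
width: 0.0123
```

```bash
python3 st.py
```

```text
t 7.925 pos [0.4993 0.0506 0.0503] yaw 105.9 F [-0.4 -0.4  0.4] M [-0.037  0.019 -0.061] w 0.0123 q7 1.73
xyz mm [  2.1   1.1 -32.7] rot deg [-0.09  0.21 20.5 ]
```

>>> apply_moves([
  {"grip": 255,"xyz": [0,0,0],"rotation": [0,0,-2]},
  {"grip": 255,"xyz": [0,0,0],"rotation": [0,0,-2]},
])

```text
time: 8.18
ee_pos: [0.4993, 0.0505, 0.0504]
eef_rot: [0.588, 0.809, -0.002, 0.001]
ft_force: [0.5, -0.2, 0.5]
width: 0.0132
```

```bash
python3 st.py
```

```text
t 8.175 pos [0.4993 0.0505 0.0504] yaw 107.95 F [ 0.5 -0.2  0.5] M [-0.034  0.    -0.097] w 0.0132 q7 1.76
xyz mm [  2.1   1.2 -32.7] rot deg [-0.09  0.2  22.55]
```

>>> apply_moves([
  {"grip": 255,"xyz": [0,0,0],"rotation": [0,0,-1.5]},
  {"grip": 255,"xyz": [0,0,0],"rotation": [0,0,-1.5]},
])

```text
time: 8.43
ee_pos: [0.4993, 0.0505, 0.0503]
eef_rot: [0.577, 0.817, -0.002, 0.001]
ft_force: [-0.2, -1.0, 0.2]
width: 0.0128
```

```bash
python3 look.py wrist w7 200 150 200 150 4
```

```text
t 8.475 pos [0.4993 0.0505 0.0503] yaw 109.45 F [-0.1 -0.2  0.9] M [-0.049  0.046 -0.181] w 0.0129 q7 1.79
xyz mm [  2.1   1.2 -32.7] rot deg [-0.09  0.21 24.05]
```

View pics/w7.png

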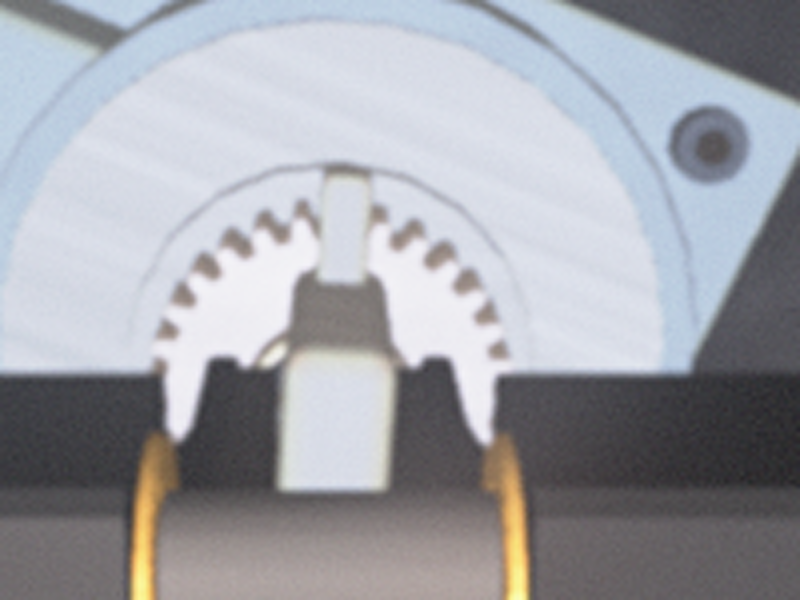

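>>> apply_moves([
  {"grip": 255,"xyz": [0,0,0],"rotation": [0,0,-1.5]},
  {"grip": 255,"xyz": [0,0,0],"rotation": [0,0,-1.5]},
])

```text
time: 8.72
ee_pos: [0.4993, 0.0505, 0.0503]
eef_rot: [0.566, 0.824, -0.002, 0.001]
ft_force: [-0.1, -0.7, 1.6]
width: 0.0127
```

```bash
python3 st.py
```

```text
t 8.725 pos [0.4993 0.0505 0.0503] yaw 110.99 F [-0.1 -0.7  1.6] M [-0.073  0.004 -0.184] w 0.0127 q7 1.81
xyz mm [  2.    1.3 -32.7] rot deg [-0.09  0.2  25.59]
```

>>> apply_moves([
  {"grip": 255,"xyz": [0,0,0],"rotation": [0,0,-1.5]},
  {"grip": 255,"xyz": [0,0,0],"rotation": [0,0,-1.5]},
])

```text
time: 8.98
ee_pos: [0.4993, 0.0505, 0.0503]
eef_rot: [0.555, 0.832, -0.002, 0.001]
ft_force: [-0.6, -1.1, 0.8]
width: 0.0124
```

```bash
python3 st.py
```

```text
t 8.975 pos [0.4993 0.0505 0.0503] yaw 112.53 F [-0.6 -1.1  0.8] M [-0.063  0.032 -0.044] w 0.0124 q7 1.84
xyz mm [  2.    1.3 -32.7] rot deg [-0.09  0.21 27.13]
```

>>> apply_moves([
  {"grip": 255,"xyz": [0,0,0],"rotation": [0,0,-1.5]},
  {"grip": 255,"xyz": [0,0,0],"rotation": [0,0,-1.5]},
])

```text
time: 9.22
ee_pos: [0.4994, 0.0505, 0.0504]
eef_rot: [0.544, 0.839, -0.002, 0.001]
ft_force: [0.7, -1.3, -0.6]
width: 0.0129
```

```bash
python3 st.py
```

```text
t 9.225 pos [0.4994 0.0505 0.0504] yaw 114.09 F [ 0.7 -1.3 -0.6] M [-0.111 -0.021  0.175] w 0.0129 q7 1.87
xyz mm [  2.    1.3 -32.6] rot deg [-0.09  0.21 28.69]
```

>>> apply_moves([
  {"grip": 255,"xyz": [0,0,0],"rotation": [0,0,-1.5]},
  {"grip": 255,"xyz": [0,0,0],"rotation": [0,0,-1.5]},
])

```text
time: 9.48
ee_pos: [0.4994, 0.0505, 0.0504]
eef_rot: [0.533, 0.846, -0.002, 0.001]
ft_force: [-0.3, -0.4, 1.8]
width: 0.0123
```

```bash
python3 st.py
```

```text
t 9.475 pos [0.4994 0.0505 0.0504] yaw 115.63 F [-0.3 -0.4  1.8] M [-0.174  0.027  0.137] w 0.0123 q7 1.89
xyz mm [  2.    1.4 -32.6] rot deg [-0.09  0.21 30.23]
```

>>> apply_moves([
  {"grip": 255,"xyz": [0,0,0],"rotation": [0,0,-1.5]},
  {"grip": 255,"xyz": [0,0,0],"rotation": [0,0,-1.5]},
])

```text
time: 9.72
ee_pos: [0.4994, 0.0504, 0.0503]
eef_rot: [0.521, 0.853, -0.002, 0.001]
ft_force: [-0.8, -0.3, 0.5]
width: 0.0128
```

```bash
python3 st.py
```

```text
t 9.725 pos [0.4994 0.0504 0.0503] yaw 117.16 F [-0.8 -0.3  0.5] M [-0.155 -0.     0.039] w 0.0128 q7 1.92
xyz mm [  2.    1.5 -32.7] rot deg [-0.1   0.21 31.76]
```

>>> apply_moves([
  {"grip": 255,"xyz": [0,0,0],"rotation": [0,0,-1.5]},
  {"grip": 255,"xyz": [0,0,0],"rotation": [0,0,-1.5]},
])

```text
time: 9.98
ee_pos: [0.4993, 0.0504, 0.0503]
eef_rot: [0.51, 0.86, -0.002, 0.001]
ft_force: [0.3, -0.8, 0.5]
width: 0.0125
```

```bash
python3 st.py
```

```text
t 9.975 pos [0.4993 0.0504 0.0503] yaw 118.7 F [ 0.3 -0.8  0.5] M [-0.062 -0.008 -0.008] w 0.0125 q7 1.94
xyz mm [  2.    1.6 -32.7] rot deg [-0.11  0.21 33.3 ]
```

>>> apply_moves([
  {"grip": 255,"xyz": [0,0,0],"rotation": [0,0,-1.5]},
  {"grip": 255,"xyz": [0,0,0],"rotation": [0,0,-1.5]},
])

```text
time: 10.22
ee_pos: [0.4994, 0.0504, 0.0503]
eef_rot: [0.498, 0.867, -0.002, 0.001]
ft_force: [0.3, -1.0, 1.1]
width: 0.013
```

```bash
python3 st.py
```

```text
t 10.225 pos [0.4994 0.0504 0.0503] yaw 120.22 F [ 0.3 -1.   1.1] M [-0.122  0.016 -0.062] w 0.013 q7 1.97
xyz mm [  2.    1.6 -32.7] rot deg [-0.1   0.21 34.82]
```

>>> apply_moves([
  {"grip": 255,"xyz": [0,0,0],"rotation": [0,0,-1.5]},
  {"grip": 255,"xyz": [0,0,0],"rotation": [0,0,-1.5]},
])

```text
time: 10.48
ee_pos: [0.4994, 0.0504, 0.0503]
eef_rot: [0.487, 0.874, -0.002, 0.001]
ft_force: [0.7, -1.0, 0.4]
width: 0.0131
```

```bash
python3 st.py
```

```text
t 10.475 pos [0.4994 0.0504 0.0503] yaw 121.75 F [ 0.7 -1.   0.4] M [-0.141 -0.039 -0.158] w 0.0131 q7 2.0
xyz mm [  1.9   1.6 -32.7] rot deg [-0.1   0.2  36.35]
```

>>> apply_moves([
  {"grip": 255,"xyz": [0,0,0],"rotation": [0,0,-1.5]},
  {"grip": 255,"xyz": [0,0,0],"rotation": [0,0,-1.5]},
])

```text
time: 10.72
ee_pos: [0.4994, 0.0504, 0.0503]
eef_rot: [0.475, 0.88, -0.002, 0.0]
ft_force: [-0.2, -1.0, 0.0]
width: 0.0134
```

```bash
python3 st.py
```

```text
t 10.725 pos [0.4994 0.0504 0.0503] yaw 123.27 F [-0.2 -1.   0. ] M [-0.136 -0.088 -0.344] w 0.0134 q7 2.02
xyz mm [  1.9   1.7 -32.7] rot deg [-0.11  0.2  37.87]
```

>>> apply_moves([
  {"grip": 255,"xyz": [0,0,0],"rotation": [0,0,-1.5]},
  {"grip": 255,"xyz": [0,0,0],"rotation": [0,0,-1.5]},
])

```text
time: 10.98
ee_pos: [0.4994, 0.0504, 0.0504]
eef_rot: [0.463, 0.886, -0.002, 0.0]
ft_force: [1.0, -1.3, 0.7]
width: 0.0131
```

```bash
python3 look.py wrist w8 200 150 200 150 4
```

```text
t 11.025 pos [0.4994 0.0504 0.0503] yaw 124.77 F [ 1.  -0.7  0.2] M [-0.039 -0.108 -0.474] w 0.0133 q7 2.05
xyz mm [  1.9   1.7 -32.7] rot deg [-0.11  0.2  39.37]
```

View pics/w8.png

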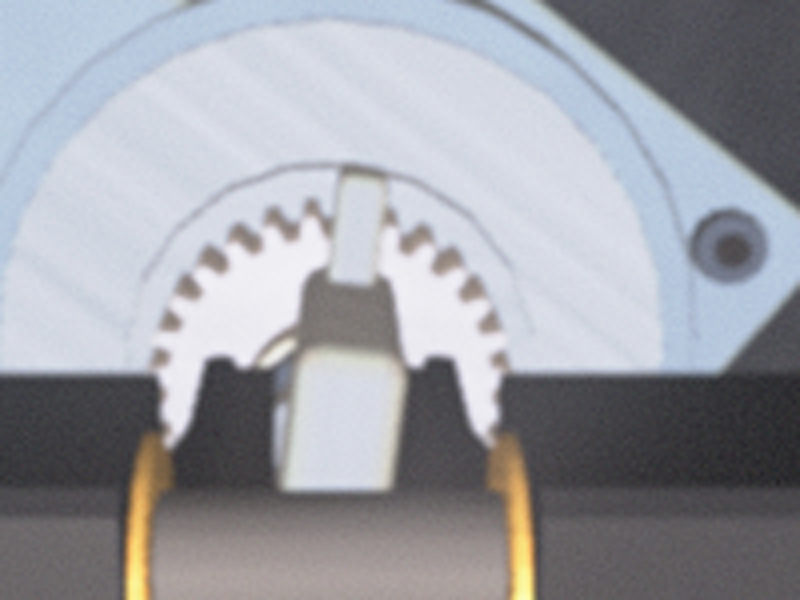

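>>> apply_moves([
  {"grip": 255,"xyz": [0,0,0],"rotation": [0,0,0]},
])

```text
time: 11.15
ee_pos: [0.4995, 0.0504, 0.0504]
eef_rot: [0.464, 0.886, -0.002, 0.0]
ft_force: [0.4, 0.0, 1.0]
width: 0.0133
```

```bash
python3 st.py
```

```text
t 11.15 pos [0.4995 0.0504 0.0504] yaw 124.76 F [0.4 0.  1. ] M [-0.072  0.008 -0.522] w 0.0133 q7 2.05
xyz mm [  1.9   1.7 -32.6] rot deg [-0.1   0.19 39.36]
```

>>> apply_moves([
  {"grip": 255,"xyz": [0,0,0],"rotation": [0,0,0]},
])

```text
time: 11.28
ee_pos: [0.4994, 0.0504, 0.0503]
eef_rot: [0.464, 0.886, -0.002, 0.0]
ft_force: [0.9, -0.4, 0.1]
width: 0.0135
```

```bash
python3 st.py
```

```text
t 11.275 pos [0.4994 0.0504 0.0503] yaw 124.75 F [ 0.9 -0.4  0.1] M [-0.087 -0.073 -0.525] w 0.0135 q7 2.05
xyz mm [  1.9   1.7 -32.7] rot deg [-0.11  0.19 39.35]
```

>>> apply_moves([
  {"grip": 255,"xyz": [0,0,0],"rotation": [0,0,3]},
  {"grip": 255,"xyz": [0,0,0],"rotation": [0,0,6]},
  {"grip": 255,"xyz": [0,0,0],"rotation": [0,0,6]},
])

```text
time: 11.65
ee_pos: [0.4994, 0.0504, 0.0504]
eef_rot: [0.509, 0.861, -0.002, 0.001]
ft_force: [0.4, -0.8, 0.9]
width: 0.0125
```

```bash
python3 look.py wrist w9 200 150 200 150 4
```

```text
t 11.7 pos [0.4994 0.0504 0.0504] yaw 118.85 F [ 0.2 -1.7  0.8] M [-0.143 -0.023 -0.009] w 0.0127 q7 1.95
xyz mm [  2.    1.5 -32.7] rot deg [-0.1   0.21 33.45]
```

>>> apply_moves([
  {"grip": 255,"xyz": [0,0,0],"rotation": [0,0,2]},
  {"grip": 255,"xyz": [0,0,0],"rotation": [0,0,4]},
  {"grip": 255,"xyz": [0,0,0],"rotation": [0,0,6]},
])

```text
time: 12.08
ee_pos: [0.4994, 0.0505, 0.0503]
eef_rot: [0.554, 0.833, -0.002, 0.001]
ft_force: [0.3, -1.1, 0.2]
width: 0.0127
```

```bash
python3 st.py
```

```text
t 12.075 pos [0.4994 0.0505 0.0503] yaw 112.74 F [ 0.3 -1.1  0.2] M [-0.086 -0.038  0.303] w 0.0127 q7 1.84
xyz mm [  2.1   1.3 -32.7] rot deg [-0.09  0.21 27.34]
```

>>> apply_moves([
  {"grip": 255,"xyz": [0,0,0],"rotation": [0,0,2]},
  {"grip": 255,"xyz": [0,0,0],"rotation": [0,0,3]},
])

```text
time: 12.32
ee_pos: [0.4994, 0.0505, 0.0503]
eef_rot: [0.576, 0.817, -0.002, 0.001]
ft_force: [0.6, -1.3, 0.3]
width: 0.013
```

```bash
python3 st.py
```

```text
t 12.325 pos [0.4994 0.0505 0.0503] yaw 109.65 F [ 0.6 -1.3  0.3] M [-0.071 -0.024  0.302] w 0.013 q7 1.79
xyz mm [  2.1   1.2 -32.7] rot deg [-0.08  0.22 24.25]
```

View pics/w9.png

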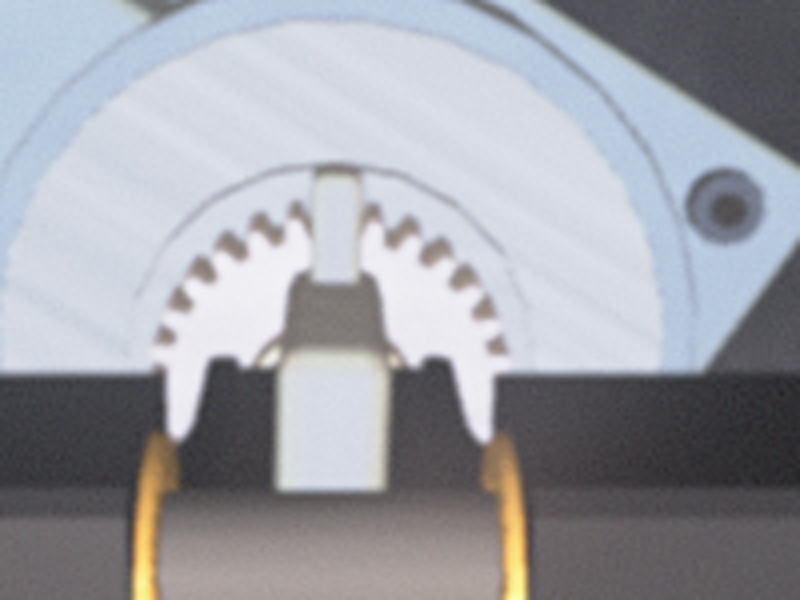

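>>> apply_moves([
  {"grip": 255,"xyz": [0,0,0],"rotation": [0,0,2]},
  {"grip": 255,"xyz": [0,0,0],"rotation": [0,0,4]},
  {"grip": 255,"xyz": [0,0,0],"rotation": [0,0,6]},
  {"grip": 255,"xyz": [0,0,0],"rotation": [0,0,6]},
])

```text
time: 12.82
ee_pos: [0.4993, 0.0506, 0.0503]
eef_rot: [0.618, 0.786, -0.002, 0.001]
ft_force: [-0.1, -0.6, 2.2]
width: 0.0129
```

```bash
python3 look.py wrist w10 200 150 200 150 4
```

```text
t 12.875 pos [0.4993 0.0506 0.0503] yaw 103.66 F [-1.   0.5  1.3] M [0.064 0.229 0.022] w 0.0124 q7 1.69
xyz mm [  2.1   1.  -32.7] rot deg [-0.08  0.21 18.26]
```

View pics/w10.png

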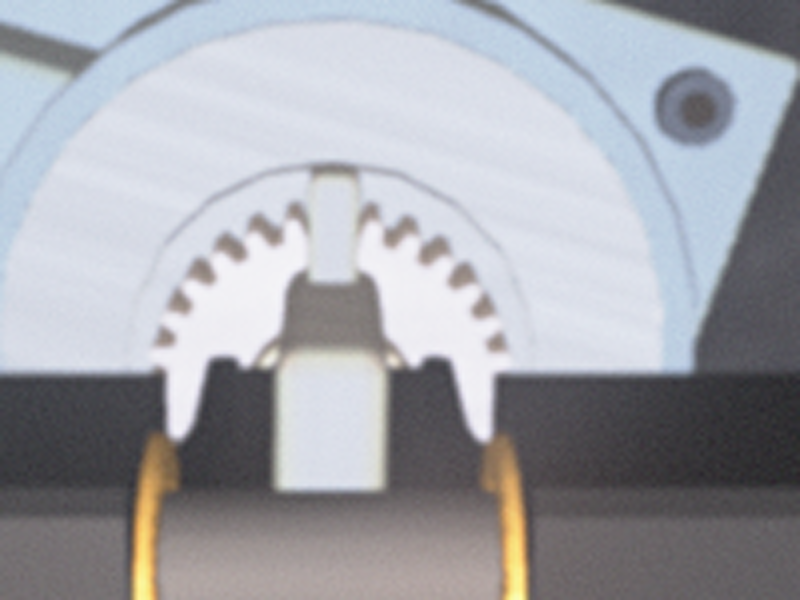

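>>> apply_moves([
  {"grip": 255,"xyz": [0,0,0],"rotation": [0,0,2]},
  {"grip": 255,"xyz": [0,0,0],"rotation": [0,0,4]},
  {"grip": 255,"xyz": [0,0,0],"rotation": [0,0,6]},
  {"grip": 255,"xyz": [0,0,0],"rotation": [0,0,8]},
])

```text
time: 13.38
ee_pos: [0.4993, 0.0507, 0.0504]
eef_rot: [0.672, 0.74, -0.002, 0.001]
ft_force: [0.2, -0.7, 0.1]
width: 0.0128
```

```bash
python3 st.py
```

```text
t 13.375 pos [0.4993 0.0507 0.0504] yaw 95.54 F [ 0.2 -0.7  0.1] M [0.167 0.074 0.242] w 0.0128 q7 1.55
xyz mm [  2.1   0.6 -32.7] rot deg [-0.06  0.22 10.14]
```

>>> apply_moves([
  {"grip": 255,"xyz": [0,0,0],"rotation": [0,0,2]},
  {"grip": 255,"xyz": [0,0,0],"rotation": [0,0,4]},
  {"grip": 255,"xyz": [0,0,0],"rotation": [0,0,6]},
  {"grip": 255,"xyz": [0,0,0],"rotation": [0,0,8]},
])

```text
time: 13.88
ee_pos: [0.4993, 0.0508, 0.0504]
eef_rot: [0.723, 0.691, -0.002, 0.001]
ft_force: [-0.9, 1.1, 1.3]
width: 0.0127
```

```bash
python3 look.py wrist w11 200 150 200 150 4
```

```text
t 13.925 pos [0.4993 0.0508 0.0503] yaw 87.32 F [-0.7  0.7  0.9] M [0.34  0.203 0.023] w 0.0126 q7 1.41
xyz mm [  2.1   0.3 -32.7] rot deg [-0.05  0.21  1.92]
```

View pics/w11.png

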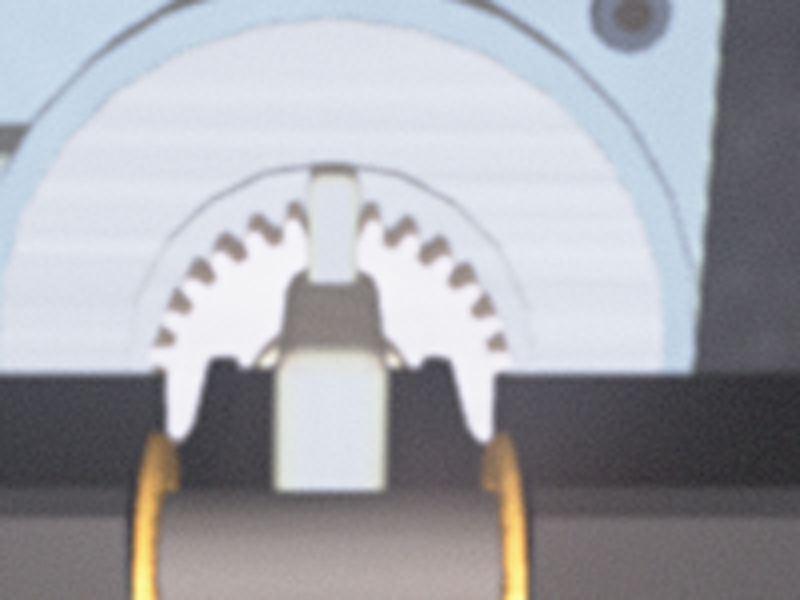

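>>> apply_moves([
  {"grip": 255,"xyz": [0,0,0],"rotation": [0,0,2]},
  {"grip": 255,"xyz": [0,0,0],"rotation": [0,0,4]},
  {"grip": 255,"xyz": [0,0,0],"rotation": [0,0,6]},
  {"grip": 255,"xyz": [0,0,0],"rotation": [0,0,8]},
])

```text
time: 14.42
ee_pos: [0.4993, 0.0509, 0.0503]
eef_rot: [0.77, 0.637, -0.002, 0.001]
ft_force: [-0.4, 2.2, 1.3]
width: 0.0127
```

```bash
python3 st.py
```

```text
t 14.425 pos [0.4993 0.0509 0.0503] yaw 79.2 F [-0.4  2.2  1.3] M [0.387 0.059 0.27 ] w 0.0127 q7 1.27
xyz mm [  2.    0.  -32.7] rot deg [-0.03  0.21 -6.2 ]
```

>>> apply_moves([
  {"grip": 255,"xyz": [0,0,0],"rotation": [0,0,2]},
  {"grip": 255,"xyz": [0,0,0],"rotation": [0,0,2]},
])

```text
time: 14.68
ee_pos: [0.4994, 0.0509, 0.0504]
eef_rot: [0.782, 0.624, -0.001, 0.001]
ft_force: [0.2, 0.7, 1.1]
width: 0.0129
```

```bash
python3 st.py
```

```text
t 14.675 pos [0.4994 0.0509 0.0504] yaw 77.17 F [0.2 0.7 1.1] M [0.352 0.132 0.149] w 0.0129 q7 1.24
xyz mm [  2.   -0.1 -32.6] rot deg [-0.02  0.21 -8.23]
```

>>> apply_moves([
  {"grip": 255,"xyz": [0,0,0],"rotation": [0,0,2]},
  {"grip": 255,"xyz": [0,0,0],"rotation": [0,0,2]},
])

```text
time: 14.92
ee_pos: [0.4994, 0.051, 0.0504]
eef_rot: [0.793, 0.609, -0.001, 0.001]
ft_force: [-0.5, 2.3, -0.5]
width: 0.0131
```

```bash
python3 st.py
```

```text
t 14.925 pos [0.4994 0.051  0.0504] yaw 75.1 F [-0.5  2.3 -0.5] M [ 0.484  0.084 -0.218] w 0.0131 q7 1.2
xyz mm [  1.9  -0.1 -32.6] rot deg [ -0.02   0.2  -10.3 ]
```

>>> apply_moves([
  {"grip": 255,"xyz": [0,0,0],"rotation": [0,0,2]},
  {"grip": 255,"xyz": [0,0,0],"rotation": [0,0,2]},
])

```text
time: 15.18
ee_pos: [0.4994, 0.051, 0.0503]
eef_rot: [0.804, 0.595, -0.001, 0.001]
ft_force: [-0.6, 2.2, -0.1]
width: 0.0129
```

```bash
python3 st.py
```

```text
t 15.175 pos [0.4994 0.051  0.0503] yaw 73.05 F [-0.6  2.2 -0.1] M [ 0.464  0.138 -0.072] w 0.0129 q7 1.17
xyz mm [  1.9  -0.2 -32.7] rot deg [ -0.02   0.2  -12.35]
```

>>> apply_moves([
  {"grip": 255,"xyz": [0,0,0],"rotation": [0,0,1]},
  {"grip": 255,"xyz": [0,0,0],"rotation": [0,0,1]},
])

```text
time: 15.42
ee_pos: [0.4994, 0.051, 0.0504]
eef_rot: [0.809, 0.588, -0.001, 0.001]
ft_force: [-1.2, 2.6, 1.5]
width: 0.0127
```

```bash
python3 look.py wrist w12 200 150 200 150 4
```

```text
t 15.475 pos [0.4994 0.051  0.0503] yaw 72.04 F [-1.1  2.   0.9] M [ 0.456  0.106 -0.101] w 0.013 q7 1.15
xyz mm [  1.9  -0.2 -32.7] rot deg [ -0.02   0.2  -13.36]
```

View pics/w12.png

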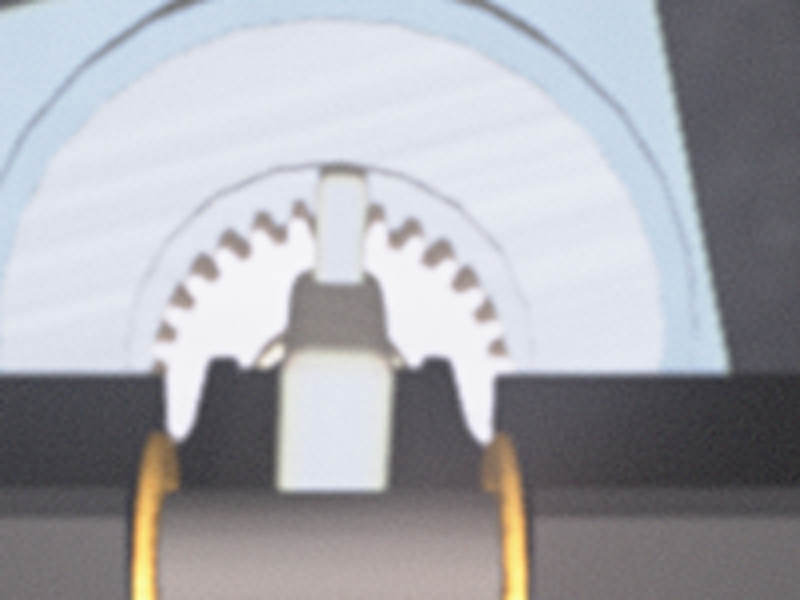

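>>> apply_moves([
  {"grip": 255,"xyz": [0,0,0],"rotation": [0,0,1.5]},
  {"grip": 255,"xyz": [0,0,0],"rotation": [0,0,1.5]},
])

```text
time: 15.72
ee_pos: [0.4994, 0.051, 0.0504]
eef_rot: [0.817, 0.577, -0.001, 0.001]
ft_force: [0.0, 2.4, 1.4]
width: 0.0127
```

```bash
python3 st.py
```

```text
t 15.725 pos [0.4994 0.051  0.0504] yaw 70.51 F [0.  2.4 1.4] M [ 0.411  0.114 -0.063] w 0.0127 q7 1.13
xyz mm [  1.9  -0.2 -32.6] rot deg [-1.000e-02  2.000e-01 -1.489e+01]
```

>>> apply_moves([
  {"grip": 140,"xyz": [0,0,0],"rotation": [0,0,0]},
  {"grip": 140,"xyz": [0,0,0],"rotation": [0,0,0]},
  {"grip": 140,"xyz": [0,0,0],"rotation": [0,0,0]},
  {"grip": 140,"xyz": [0,0,-25],"rotation": [0,0,0]},
  {"grip": 140,"xyz": [0,0,-60],"rotation": [0,0,0]},
])

```text
time: 16.35
ee_pos: [0.4987, 0.0508, 0.1103]
eef_rot: [0.817, 0.577, -0.002, 0.001]
ft_force: [0.8, 0.4, 0.0]
width: 0.039
```

>>> apply_moves([
  {"grip": 140,"xyz": [0,0,-30],"rotation": [0,0,0]},
  {"grip": 140,"xyz": [0,0,-30],"rotation": [0,0,0]},
])

```text
time: 16.6
ee_pos: [0.5002, 0.051, 0.1425]
eef_rot: [0.817, 0.577, -0.0, 0.002]
ft_force: [0.3, 0.7, -0.5]
width: 0.0391
```

```bash
python3 look.py wrist w13 130 90 280 180 2; python3 - <<'E'
from h import *
import pickle
c=pickle.load(open('w13.pkl','rb'));cv2.imwrite('pics/w13f.png',c['img'])
E
```

```text
t 16.65 pos [0.4993 0.0509 0.141 ] yaw 70.49 F [-0.3  0.3 -0. ] M [ 0.05   0.021 -0.012] w 0.0387 q7 1.08
xyz mm [ 2.3 -0.2 58. ] rot deg [ -0.02   0.22 -14.91]
```

View pics/w13f.png

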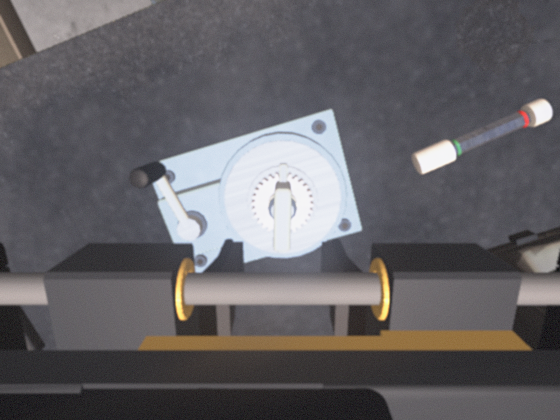

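```bash
python3 - <<'E'
from h import *
import pickle
c=pickle.load(open('w13.pkl','rb'))
cv2.imwrite('pics/w13z.png',cv2.resize(c['img'][130:260,120:330],None,fx=3.8,fy=3.8,interpolation=cv2.INTER_CUBIC))
E
```

```text
(no output)
```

View pics/w13z.png

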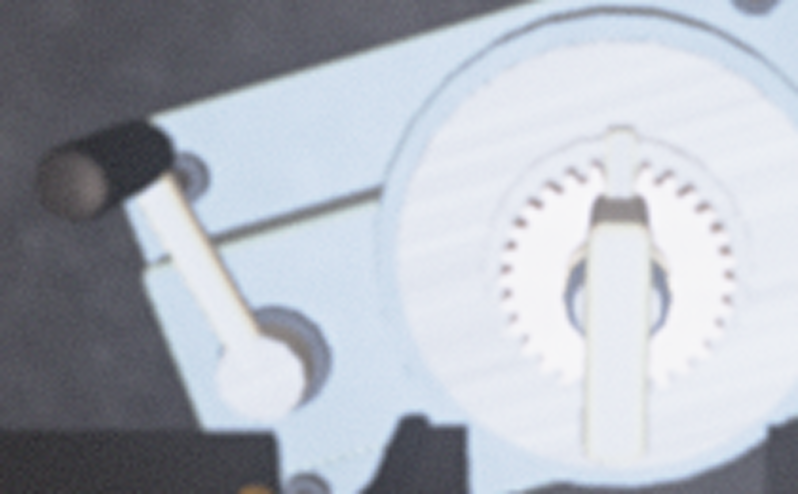

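```bash
python3 - <<'E'
from h import *
import pickle
c=pickle.load(open('w13.pkl','rb'))
P=lambda x,y,z:unproj(c,120+x/3.8,130+y/3.8,z=z)
a,b=P(616,455,.1045),P(620,225,.1045);print('bar',a,b,(a+b)/2,np.linalg.norm(b-a),np.degrees(np.arctan2(*(b-a)[1::-1])))
p=P(74,182,.089);v=P(262,375,.06);print('post',p,'pivcap',v,np.linalg.norm((p-v)[:2]),np.degrees(np.arctan2(*(p-v)[1::-1])))
E
```

```text
bar [0.51838065 0.04566483 0.1045    ] [0.47790636 0.060735   0.1045    ] [0.4981435  0.05319991 0.1045    ] 0.04318886704708391 159.5777223127803
post [ 0.43965602 -0.03316246  0.089     ] pivcap [ 0.49260244 -0.02655587  0.06      ] 0.0533570131230021 -172.88746906899289
```

>>> apply_moves([
  {"grip": 140,"xyz": [0,0,0],"rotation": [0,0,10]},
  {"grip": 140,"xyz": [0,0,0],"rotation": [0,0,20]},
  {"grip": 140,"xyz": [0,0,0],"rotation": [0,0,30]},
  {"grip": 140,"xyz": [0,0,0],"rotation": [0,0,40]},
  {"grip": 140,"xyz": [0,0,0],"rotation": [0,0,50]},
])

```text
time: 17.27
ee_pos: [0.4985, 0.0507, 0.1397]
eef_rot: [0.985, 0.175, -0.002, 0.002]
ft_force: [0.2, -0.4, 0.4]
width: 0.0394
```

>>> apply_moves([
  {"grip": 140,"xyz": [0,0,0],"rotation": [0,0,10]},
  {"grip": 140,"xyz": [0,0,0],"rotation": [0,0,20]},
  {"grip": 140,"xyz": [0,0,0],"rotation": [0,0,30]},
  {"grip": 140,"xyz": [0,0,0],"rotation": [0,0,40]},
  {"grip": 140,"xyz": [0,0,0],"rotation": [0,0,50]},
])

```text
time: 17.9
ee_pos: [0.4979, 0.0504, 0.1384]
eef_rot: [0.966, -0.26, -0.002, 0.003]
ft_force: [0.6, -0.3, 0.2]
width: 0.0392
```

```bash
python3 - <<'E'
from bench import r
from h import *
go(r,[.441,-.0365,.125],-84)
E
```

```text
t 17.9 pos [0.4979 0.0504 0.1384] yaw -30.18 F [ 0.6 -0.3  0.2] M [-0.106  0.048 -0.073] w 0.0392 q7 -0.67
xyz mm [ -5.5 103.6  14.2] rot deg [ 0.41 -0.12 53.82]
```

>>> apply_moves([
  {"grip": 140,"xyz": [-1,20,0],"rotation": [0,0,10]},
  {"grip": 140,"xyz": [-2,40,3],"rotation": [0,0,20]},
  {"grip": 140,"xyz": [-3,60,6],"rotation": [0,0,30]},
  {"grip": 140,"xyz": [-4,82,10],"rotation": [0.3,-0.1,40]},
  {"grip": 140,"xyz": [-5.5,103.5,14],"rotation": [0.4,-0.1,50]},
])

```text
time: 18.52
ee_pos: [0.4399, -0.0371, 0.124]
eef_rot: [0.763, -0.646, -0.0, 0.001]
ft_force: [0.3, -0.4, 0.4]
width: 0.0394
```

>>> apply_moves([
  {"grip": 140,"xyz": [0,0,0],"rotation": [0,0,4]},
  {"grip": 140,"xyz": [0,0,0],"rotation": [0,0,4]},
])

```text
time: 18.77
ee_pos: [0.4392, -0.0373, 0.1232]
eef_rot: [0.74, -0.672, -0.001, 0.001]
ft_force: [0.2, 0.1, -0.1]
width: 0.0395
```

```bash
python3 - <<'E'
from bench import r,viewer
from h import *
import pickle
c=cam(viewer,'wrist','w14.png');pickle.dump(c,open('w14.pkl','wb'))
go(r,[.441,-.0365,.125],-84)
E
```

```text
t 18.825 pos [ 0.4395 -0.0371  0.1234] yaw -84.41 F [-0.  -0.7 -0.2] M [-0.079  0.145 -0.023] w 0.0393 q7 -1.51
xyz mm [-0.4 -1.5 -1.7] rot deg [ 0.16 -0.04 -0.41]
```

View pics/w14.png

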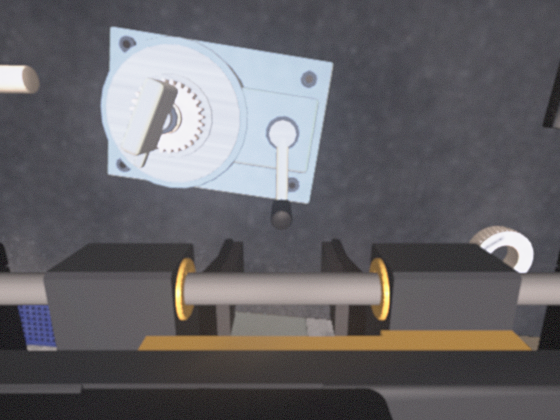

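```bash
python3 - <<'E'
from h import *
import pickle
c=pickle.load(open('w14.pkl','rb'))
cv2.imwrite('pics/w14z.png',cv2.resize(c['img'][100:290,190:370],None,fx=3,fy=3,interpolation=cv2.INTER_CUBIC))
for u,v in [(281,220),(281,222),(281,132)]: print(unproj(c,u,v,z=.089 if v>200 else .06),c['range_z'][v,u],unproj(c,u,v,depth=c['range_z'][v,u]))
for u,v in [(237,243),(235,250),(327,250),(330,245)]: print(u,v,unproj(c,u,v,depth=c['range_z'][v,u]))
E
```

```text
[ 0.44034972 -0.034974    0.089     ] 0.23196293 [ 0.44005033 -0.03500013  0.0880472 ]
[ 0.43895122 -0.03510806  0.089     ] 0.23099196 [ 0.43905624 -0.03509888  0.08932761]
[ 0.49617082 -0.02954456  0.06      ] 0.25089872 [ 0.49579734 -0.02956162  0.0530699 ]
237 243 [ 0.44566453 -0.01285181  0.15016366]
235 250 [ 0.4454555  -0.01298531  0.15859039]
327 250 [ 0.44975217 -0.05589715  0.15895545]
330 245 [ 0.44989485 -0.0581749   0.15244962]
```

View pics/w14z.png

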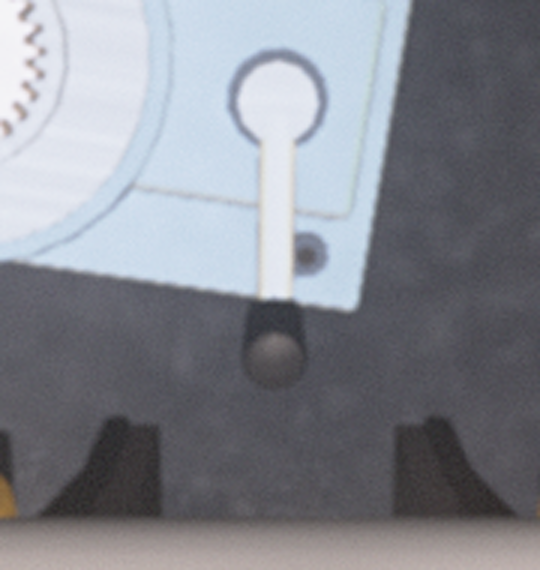

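>>> apply_moves([
  {"grip": 140,"xyz": [-0.5,-1.5,20],"rotation": [0,0,0]},
  {"grip": 140,"xyz": [-0.5,-1.5,45],"rotation": [0,0,0]},
  {"grip": 140,"xyz": [-0.5,-1.5,65],"rotation": [0,0,0]},
  {"grip": 140,"xyz": [-0.5,-1.5,80],"rotation": [0,0,0]},
  {"grip": 140,"xyz": [-0.5,-1.5,85],"rotation": [0,0,0]},
], squeeze=10)

```text
time: 19.45
ee_pos: [0.4403, -0.0365, 0.0375]
eef_rot: [0.741, -0.671, -0.001, 0.002]
ft_force: [0.1, -0.5, 1.0]
width: 0.0394
```

>>> apply_moves([
  {"grip": 200,"xyz": [0,0,0],"rotation": [0,0,0]},
  {"grip": 200,"xyz": [0,0,0],"rotation": [0,0,0]},
  {"grip": 255,"xyz": [0,0,0],"rotation": [0,0,0]},
  {"grip": 255,"xyz": [0,0,0],"rotation": [0,0,0]},
])

```text
time: 19.95
ee_pos: [0.4406, -0.0365, 0.0379]
eef_rot: [0.741, -0.671, -0.001, 0.002]
ft_force: [-0.8, -0.2, 2.4]
width: 0.0146
```

```bash
python3 - <<'E'
from bench import r,viewer
from h import *
import pickle
c=cam(viewer,'wrist','w15.png');pickle.dump(c,open('w15.pkl','wb'))
go(r,[.441,-.0365,.0375],-84)
E
```

```text
t 20.0 pos [ 0.4406 -0.0365  0.0379] yaw -84.35 F [-0.2  0.7  3.5] M [-0.034  0.167 -0.014] w 0.0147 q7 -1.42
xyz mm [ 0.  -0.4  0.4] rot deg [ 0.19 -0.06 -0.35]
```

View pics/w15.png

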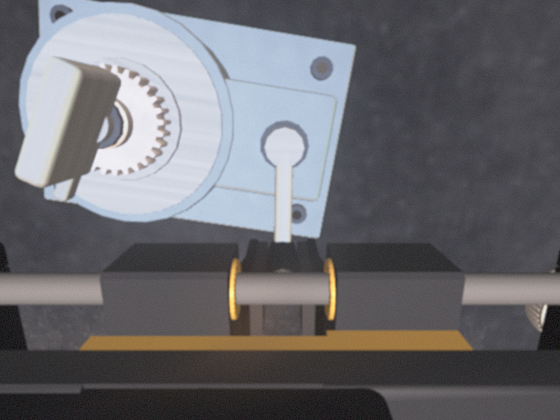

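>>> apply_moves([
  {"grip": 255,"xyz": [4.8,-0.2,0],"rotation": [0,0,-5]},
  {"grip": 255,"xyz": [9.6,-0.8,0],"rotation": [0,0,-10]},
  {"grip": 255,"xyz": [14.2,-1.9,0],"rotation": [0,0,-15]},
  {"grip": 255,"xyz": [18.8,-3.3,0],"rotation": [0,0,-20]},
  {"grip": 255,"xyz": [23.2,-5.2,0],"rotation": [0,0,-25]},
])

```text
time: 20.62
ee_pos: [0.4476, -0.0593, 0.0379]
eef_rot: [0.87, -0.494, -0.002, 0.002]
ft_force: [-1.8, -0.5, 2.6]
width: 0.015
```

```bash
python3 - <<'E'
from bench import r,viewer
from h import *
go(r,[.441,-.0365,.0375],-84)
E
```

```text
t 20.625 pos [ 0.4476 -0.0593  0.0379] yaw -59.19 F [-1.8 -0.5  2.6] M [-0.088  0.664 -0.016] w 0.015 q7 -0.92
xyz mm [-22.9  -6.    0.4] rot deg [2.600e-01 2.000e-02 2.481e+01]
```

Moving with low force; continue.

>>> apply_moves([
  {"grip": 255,"xyz": [4.8,-0.2,0],"rotation": [0,0,-5]},
  {"grip": 255,"xyz": [9.6,-0.8,0],"rotation": [0,0,-10]},
  {"grip": 255,"xyz": [14.2,-1.9,0],"rotation": [0,0,-15]},
  {"grip": 255,"xyz": [18.8,-3.3,0],"rotation": [0,0,-20]},
  {"grip": 255,"xyz": [23.2,-5.2,0],"rotation": [0,0,-25]},
])

```text
time: 21.25
ee_pos: [0.4637, -0.0771, 0.0379]
eef_rot: [0.956, -0.293, -0.002, 0.001]
ft_force: [-2.6, -0.9, 2.7]
width: 0.0148
```

>>> apply_moves([
  {"grip": 255,"xyz": [4.8,-0.2,0],"rotation": [0,0,-5]},
  {"grip": 255,"xyz": [9.6,-0.8,0],"rotation": [0,0,-10]},
  {"grip": 255,"xyz": [14.2,-1.9,0],"rotation": [0,0,-15]},
  {"grip": 255,"xyz": [18.8,-3.3,0],"rotation": [0,0,-20]},
  {"grip": 255,"xyz": [21.5,-4.4,0],"rotation": [0,0,-23]},
])

```text
time: 21.88
ee_pos: [0.484, -0.086, 0.0379]
eef_rot: [0.995, -0.095, -0.003, 0.001]
ft_force: [-2.2, -2.6, 1.4]
width: 0.0146
```

```bash
python3 - <<'E'
from bench import r,viewer
from h import *
import pickle
go(r,[.441,-.0365,.0375],-84)
c=cam(viewer,'wrist','w16.png');pickle.dump(c,open('w16.pkl','wb'))
E
```

```text
t 21.875 pos [ 0.484  -0.086   0.0379] yaw -10.94 F [-2.2 -2.6  1.4] M [-0.467  0.325  0.013] w 0.0146 q7 0.01
xyz mm [-51.6 -40.5   0.6] rot deg [ 0.32  0.13 73.06]
```

View pics/w16.png

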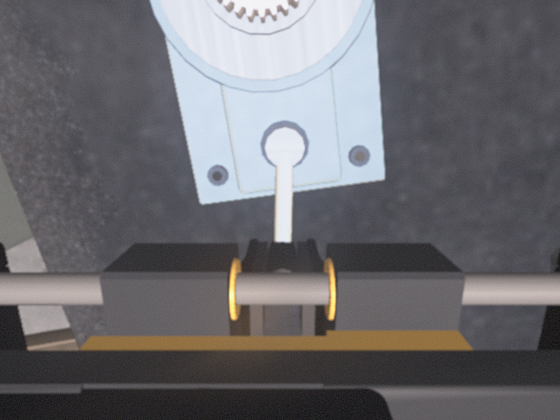

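>>> apply_moves([
  {"grip": 255,"xyz": [2.9,-0.1,0],"rotation": [0,0,-3]},
  {"grip": 255,"xyz": [5.7,-0.3,0],"rotation": [0,0,-6]},
  {"grip": 255,"xyz": [5.7,-0.3,0],"rotation": [0,0,-6]},
])

```text
time: 22.3
ee_pos: [0.4901, -0.087, 0.038]
eef_rot: [0.999, -0.043, -0.002, 0.001]
ft_force: [1.3, -0.6, -0.2]
width: 0.0144
```

```bash
python3 st.py
```

```text
t 22.3 pos [ 0.4901 -0.087   0.038 ] yaw -4.87 F [ 1.3 -0.6 -0.2] M [-0.393 -0.137  0.043] w 0.0144 q7 0.12
xyz mm [  -2.4 -140.2  -45.3] rot deg [-8.000e-02  3.100e-01 -9.027e+01]
```

>>> apply_moves([
  {"grip": 255,"xyz": [1.9,0,0],"rotation": [0,0,-2]},
  {"grip": 255,"xyz": [1.9,0,0],"rotation": [0,0,-2]},
])

```text
time: 22.55
ee_pos: [0.492, -0.0872, 0.038]
eef_rot: [1.0, -0.025, -0.002, 0.001]
ft_force: [-0.4, -1.9, 0.7]
width: 0.0146
```

```bash
python3 st.py
```

```text
t 22.55 pos [ 0.492  -0.0872  0.038 ] yaw -2.87 F [-0.4 -1.9  0.7] M [-0.249  0.101  0.035] w 0.0146 q7 0.16
xyz mm [   0.6 -140.3  -45.4] rot deg [-8.000e-02  3.100e-01 -8.827e+01]
```

>>> apply_moves([
  {"grip": 255,"xyz": [1.5,0,0],"rotation": [0,0,-1]},
  {"grip": 255,"xyz": [1.5,0,0],"rotation": [0,0,-1]},
])

```text
time: 22.8
ee_pos: [0.4927, -0.0872, 0.0379]
eef_rot: [1.0, -0.016, -0.003, 0.001]
ft_force: [-3.7, -0.0, 4.5]
width: 0.0148
```

```bash
python3 st.py
```

```text
t 22.8 pos [ 0.4927 -0.0872  0.0379] yaw -1.85 F [-3.7 -0.   4.5] M [-0.184  1.146  0.015] w 0.0148 q7 0.17
xyz mm [   2.3 -140.3  -45.4] rot deg [ -0.17   0.38 -87.25]
```

>>> apply_moves([
  {"grip": 255,"xyz": [2,0,0],"rotation": [0,0,0]},
  {"grip": 255,"xyz": [2,0,0],"rotation": [0,0,0]},
])

```text
time: 23.05
ee_pos: [0.4927, -0.0872, 0.0376]
eef_rot: [1.0, -0.016, -0.005, 0.001]
ft_force: [-11.4, -0.7, 10.1]
width: 0.0146
```

```bash
python3 st.py
```

```text
t 23.05 pos [ 0.4927 -0.0872  0.0376] yaw -1.85 F [-11.4  -0.7  10.1] M [-0.054  2.449 -0.02 ] w 0.0146 q7 0.18
xyz mm [   2.  -140.3  -45.7] rot deg [ -0.38   0.55 -87.25]
```

>>> apply_moves([
  {"grip": 255,"xyz": [3,0,0],"rotation": [0,0,0]},
  {"grip": 255,"xyz": [3,0,0],"rotation": [0,0,0]},
])

```text
time: 23.3
ee_pos: [0.4927, -0.0873, 0.0372]
eef_rot: [1.0, -0.016, -0.008, 0.0]
ft_force: [-15.9, 1.5, 14.3]
width: 0.0147
```

```bash
python3 st.py
```

```text
t 23.3 pos [ 0.4927 -0.0873  0.0372] yaw -1.87 F [-15.9   1.5  14.3] M [ 0.051  3.512 -0.014] w 0.0147 q7 0.18
xyz mm [   1.8 -140.4  -46. ] rot deg [ -0.7    0.81 -87.26]
```

>>> apply_moves([
  {"grip": 255,"xyz": [0,0,0],"rotation": [0,0,0]},
  {"grip": 140,"xyz": [0,0,0],"rotation": [0,0,0]},
  {"grip": 140,"xyz": [0,0,0],"rotation": [0,0,0]},
  {"grip": 140,"xyz": [0,0,0],"rotation": [0,0,0]},
  {"grip": 140,"xyz": [0,0,-15],"rotation": [0,0,0]},
])

```text
time: 23.92
ee_pos: [0.4922, -0.0873, 0.0519]
eef_rot: [1.0, -0.016, -0.01, 0.0]
ft_force: [-0.2, -0.2, 0.2]
width: 0.038
```

>>> apply_moves([
  {"grip": 140,"xyz": [0,0,-40],"rotation": [0,0,0]},
  {"grip": 140,"xyz": [0,0,-80],"rotation": [0,0,0]},
  {"grip": 140,"xyz": [0,10,-110],"rotation": [0,0,0]},
  {"grip": 140,"xyz": [0,60,-130],"rotation": [0,0,0]},
  {"grip": 140,"xyz": [0,60,-130],"rotation": [0,0,0]},
])

```text
time: 24.55
ee_pos: [0.493, -0.1514, 0.1848]
eef_rot: [1.0, -0.019, -0.008, 0.001]
ft_force: [0.6, 0.5, -0.6]
width: 0.0393
```

```bash
python3 - <<'E'
from bench import r,viewer
from h import *
import pickle
go(r,[.441,-.0365,.0375],-84)
for n in('wrist','top'):
    c=cam(viewer,n,n+'17.png');pickle.dump(c,open(n+'17.pkl','wb'))
E
```

```text
t 24.55 pos [ 0.493  -0.1514  0.1848] yaw -2.21 F [ 0.6  0.5 -0.6] M [-0.055 -0.021  0.03 ] w 0.0393 q7 0.23
xyz mm [ -54.1 -113.2  147.8] rot deg [ 0.73  0.61 81.79]
```

View pics/wrist17.png

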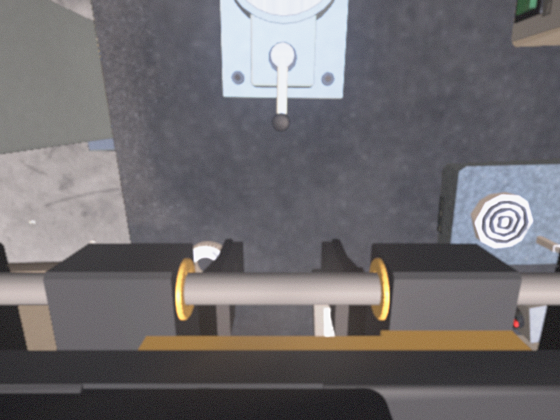

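View pics/top17.png

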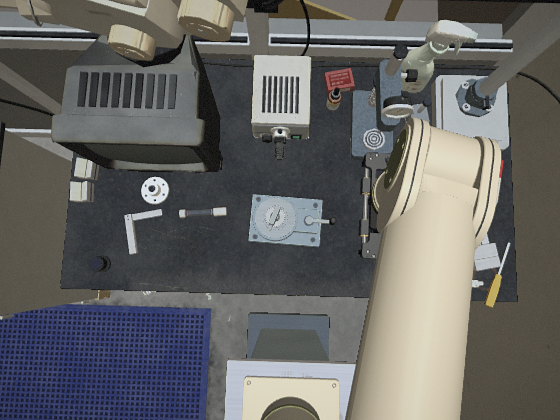

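```bash
python3 - <<'E'
from h import *
import pickle
c=pickle.load(open('top17.pkl','rb'))
cv2.imwrite('pics/t17c.png',cv2.resize(c['img'][185:255,240:340],None,fx=8,fy=8,interpolation=cv2.INTER_CUBIC))
c=pickle.load(open('wrist17.pkl','rb'))
a=unproj(c,282,52,z=.06);b=unproj(c,281,122,z=.089)
print(a,b,np.linalg.norm((a-b)[:2]),np.degrees(np.arctan2(*(b-a)[1::-1])))
e=[unproj(c,u,v,z=.01) for u,v in((223,97),(343,97))];print(e,np.degrees(np.arctan2(*(e[1]-e[0])[1::-1])))
E
```

```text
[ 0.49465042 -0.02957132  0.06      ] [ 0.49213751 -0.08539039  0.089     ] 0.055875602111338595 -92.57764962531589
[array([ 0.43365272, -0.06088676,  0.01      ]), array([ 0.55334282, -0.06554004,  0.01      ])] -2.22640808770161
```

View pics/t17c.png

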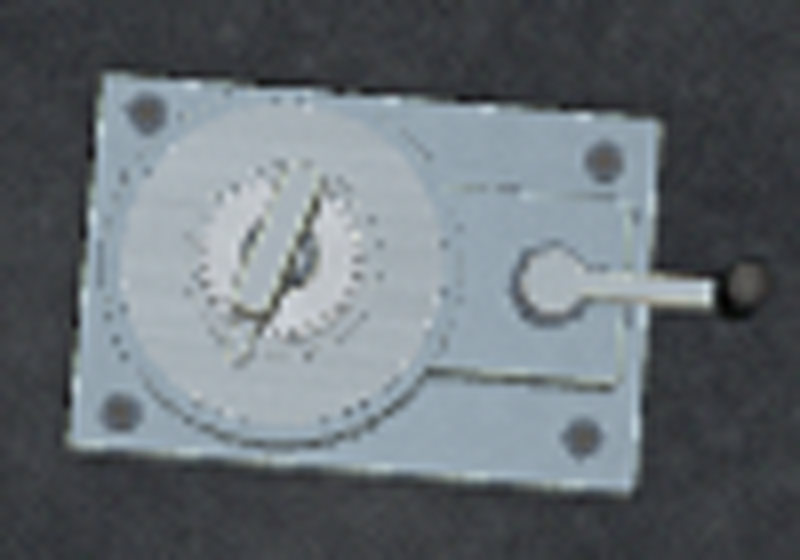

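```bash
python3 -c "
from bench import r
s=r.read_state();print(s['time'],s['ft_force']);print(r.close_job())"
```

```text
24.65 [0.33532568 0.67863363 0.31570266]
the job is handed in; nothing more can be done
None
```

I handed the job in at 24.65 s: the handle is three clicks clockwise of its stop, and the clamp lever is closed.

- **Stop:** I turned the handle anticlockwise over two notches, about 33° from where it started. I leaned on the stop to about 0.52 N m, against the 0.6 limit. That is harder than the 0.4 N m a sticking notch can give, so I took it as the stop. It is also firmer than I'd call gentle.
- **Three clicks:** Turning back clockwise, the torque showed three separate notches, with the tool at about 104°, 87° and 70.5° (the stop was at 118.8°). After I let go, the wrist picture showed the bar still in that third notch.
- **Clamp lever:** I gripped the post lightly and swung it round until it met a hard end, pressing with about 16 N sideways and 14 N along the tool axis. The last pictures put its arm 90.4° from the head's x edge as seen by the wrist camera, or 89.5° using the top-camera head angle; closed is 90°.
- **First grasp missed:** The fingertips sit about 34 mm higher than the reported tool position and the given sizes imply. My first grasp therefore closed on air above the bar. I saw this from the finger width, measured the offset in the wrist camera and regripped; nothing was moved by the miss.
- **Loose things:** In the last top picture the flange and plug gauge are where they were. The ring gauge and stylus box were hidden behind the arm there, so I did not check them at the end; the tool did not touch anything near them.
- **At hand-in:** The arm was clear of everything and the force reading was about zero.

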